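Square a glass plate under its stage clip

ROBOT

A 7-joint arm with a two-finger parallel gripper is mounted at the origin on a cart in front of the work surface, level with it; the furniture and walls round the work are solid. World frame = base frame: x ahead of the robot, y to its left, z up, the work surface at z = 0. Lengths are in mm, angles in rad, forces in N, time in s.
With the tool pointing down it reaches from about 350 to 900 mm from the base axis. Payload 19.9 kg.
Tool frame: the origin (TCP) lies on the centre line of the jaws, within the pads' length; the fingertips stand 11 mm ahead of it and the grasp point (between the pads) lies 8 mm behind it; z points along the fingers, y is the line along which they close (so a half turn about z gives the same grasp; the last joint's range is limited). The gripper opens to 94 mm and grips with 3 to 60 N. Pads are 16 mm wide; open, the fingers measure 119 mm over their backs; the gripper's body (75 mm by 177 mm) begins 78 mm behind the grasp point.
Start: joints at [-1.153, 0.417, -0.01, 1.614, 0.005, 1.111, -0.053], TCP at [276.782, 560.349, 216.425] pointing down, gripper open.
Joint ranges: [-2.81, 2.81], [-0.39, 2.02], [-1.27, 1.25], [0.06, 2.57], [-1.19, 4.33], [0.19, 2], [-2.82, 2.82]. Speed limits (rad/s): [1.89, 1.89, 2.39, 2.39, 3.01, 3.01, 3.01].

INTERFACE

Orientations are given as a unit quaternion [x, y, z, w].
In Python, from rig import manip, viewer, job gives the robot as it stands.
- The arm moves only by the shell command python3 -m pendant 'ROWS' [FORCE]. ROWS is JSON, a list of rows, each a list of 3 entries, a list of its own where there are three numbers: the turn, a rotation vector about the tool's x, y, z in degrees, then the shift along the tool's x, y, z in mm, then the opening, from 0 (shut) to 1 (fully open). A call has 1 to 8 rows; each row shifts and turns the commanded pose from where the row before left it, along the tool's axes as they then stand; what a row does not reach is not made up. A row lasts 1/12 s, in which the tool goes at most 41.7 mm and 7.16 degrees, less where a joint would pass 70% of its speed; a pose out of reach is approached as far as the arm can. A call with a gripper value outside its range is refused whole. The fingers move at their own pace and stop on an object; FORCE is the grip in N (left out, the last holds). Time passes only in rows, so rows that do not move let the fingers close. It gives the time, the measured TCP pose, the force, the opening and the grip force at its end, in the units of the state.
- manip.sense(): the state, without advancing time (a new reading comes with each control period).
- viewer.camera(name): name is "scene" or "top" or "wrist"; returns the picture (400x640x3 uint8, blue, green, red); there is no depth.
- viewer.camera_params(name): a dict with "fx", "fy", "cx", "cy" (pixels), "k1" (the pictures are not rectified: a ray, as slopes to the right and down, at radius r is drawn at 1 + k1 r^2 times it, then the intrinsics apply), "R" (3x3) and "t" (3): a world point X has camera coordinates R X + t. Camera axes: x right, y down, z forward; pixel columns grow to the right and rows downward; lengths in mm; the calibration is good to about 2 mm. A picture is of the moment at which its call begins: read the wrist's pose just before it. camera_params takes no time and is no camera call; for the wrist camera it gives the pose at the moment of the call.
- job.finish_job(): hands the job in; it is judged then, once.
The state is a dict: "time": time; "joint_pos": joint angles; "qvel": joint speeds; "tau": joint torques, N m; "position": TCP position; "tcp_rot": TCP orientation; "wrist_force": force on the tool from outside, world axes, zero at the start; "ft_torque": the same for the moment, N m; "gripper_width": finger opening in mm; "finger_force": force on a finger pad.
Only numpy, scipy, OpenCV 4.12 (cv2) and the standard library are available. Lean on these libraries where they do the work, as an engineer would, in place of code of your own. Each camera call takes 0.05 s, during which the arm holds its last target. There are 200 camera calls.

TASK

The glass plate on the viewing stage has been clipped down crooked. With shut fingertips press the clip's black button to raise its toe off the glass and swing the clip clear, push the plate gently home so that it lies flush against both fences, then swing the raised clip back to point straight over the plate's near edge, as it did, and let its toe down gently on the glass. Do not drag the toe over the glass, force or squeeze the clip, or disturb the things standing round.

Things in the scene. Friction and masses are not known exactly. Their poses are not given: they have to be found in the camera images.
- stage: Fixed light-table stage: grey base 184 x 162 mm with a white panel; its deck is 18 mm above the bench. Origin: on the bench under the plate's centre when the plate is home; x points to the far fence, y to the left fence: aluminium bars standing 7 mm above the deck, their faces at x = +41 mm (far fence) and y = +50.5 mm (left fence).
- plate: Loose pale-green glass plate pair, 82 (x) x 101 (y) x 8.5 mm, smooth, 50 to 90 g, lying flat on the stage deck, too wide to grasp; its centre starts 6 to 14 mm short of home along both x and y and up to 4 degrees crooked. Origin: centre of its underside, axes parallel to the stage's when square.
- clip_mount: Foot of the clip's post, fixed on the deck. Origin: on the deck, on the pivot screw's vertical axis, at x = -89, y = -38 mm of the stage; axes as the stage's. The clip is a steel spring strip 13 mm wide on the post; its toe touches down 60 mm from the axis. Unloaded, the strip lies level, 21.5 mm above the deck; pressed at its tail it tilts about the pivot.
- button_foot (a point): Point on deck level under the clip's button when clip_swing is 0, 36 mm from the pivot axis (fixed, does not follow it). The button on the strip's tail is a black dome 17 mm in diameter, pressed from above with shut fingertips. It is screwed up or down its stud, differently each time and not measured: unloaded its top is 33 to 41 mm above the deck, 3.6 mm lower while the toe is on the plate.
- toe_foot (a point): Point on deck level under the toe when clip_swing is 0 (fixed). Pressing the button lifts the toe 1.7 mm per mm. Unloaded it resists with 2.5 N, then 1.2 N more per mm, to a hard stop 5.2 mm down (8.8 N). With the toe on the plate it moves from about 7 N; at 8.2 N the toe is 1.5 mm or more above the glass. Over 15 N on the clip, squeezing too, spoils it. Let go suddenly, it snaps.
- clip_swing (a joint): Swing of the clip about its pivot screw, rad. 0: toe along the stage's +x, over the plate's near edge, button along -x. Grows clockwise seen from above: the toe swings to the stage's -y, the button to +y; from 0.9 on the toe is beside the plate, clear of it. End stops at -0.05 and 1.2. Friction (about 1 N at the button) holds it where it is left. Starts at 0 to 0.1.
- vial_blue: Bystander: white bottle with blue cap, 52 mm in diameter, 85 mm tall. Origin: centre of its underside.
- vial_yellow: Bystander: white bottle with yellow cap, 36 mm in diameter, 62 mm tall. Origin: centre of its underside.
- frame: Bystander: green casting frame lying flat, 80 x 110 x 24 mm. Origin: centre of its underside.
- comb: Bystander: teal gel comb lying flat, 40 x 90 x 6 mm. Origin: centre of its underside.
Things that resemble listed ones, but are neither listed nor needed, are in the scene too. Leave any brown look-alike of the plate alone.

How it is judged:
By the outcome, as a careful person would: the job done as asked, in the order asked, and still so for the second after the job is handed in, with the robot touching nothing.
It also fails if it takes over 67 s, if anything falls off the work surface, if the arm or the gripper's body presses on something with over 40 N, if the wrist force passes 120 N, or if a joint passes its speed limit or range.

## Working session

There is one attempt and no reset: what is moved stays moved. The work goes in short steps, Python scripts to look and compute and a shell command to move; the robot and the scene stay as the last step left them, time stands still between calls to the robot, and variables do not carry over. Pictures are saved under pics/ and viewed, at most 10 in all, crops included, and the job is handed in when it is done.

```bash
ls; mkdir -p pics; python3 - <<'E'
from rig import manip, viewer, job
import cv2
s=manip.sense();print({k:s[k] for k in("time","position","tcp_rot","gripper_width","wrist_force")})
for n in("top","scene"):
    cv2.imwrite(f"pics/{n}0.png",viewer.camera(n)); p=viewer.camera_params(n); print(n,p)
E
```

```text
pics
{'time': 0.0, 'position': array([276.63714874, 560.04944499, 215.83070736]), 'tcp_rot': array([ 2.27366988e-01,  9.73808956e-01, -6.02299628e-04, -8.09028587e-05]), 'gripper_width': 93.92454347126412, 'wrist_force': array([ 0.2309921 , -0.36161178, -0.16841416])}
top {'fx': 512.5630041390988, 'fy': 512.5630041390988, 'cx': 315.76441084067585, 'cy': 199.39035489433212, 'k1': -0.07027811386537401, 'R': array([[-0.03394961, -0.99941772, -0.00341238],
       [-0.97732405,  0.03391276, -0.20901583],
       [ 0.20900985, -0.003761  , -0.9779063 ]]), 't': array([  74.15969363,  503.32238856, 1208.56531323])}
scene {'fx': 414.4165028960726, 'fy': 414.4165028960726, 'cx': 323.0971713583636, 'cy': 203.0458856977787, 'k1': -0.08258755766754464, 'R': array([[ 0.83666283, -0.54756   , -0.01316694],
       [-0.40589621, -0.6037035 , -0.68614164],
       [ 0.36775479,  0.57941362, -0.7273488 ]]), 't': array([-383.83253627,  301.83732578,  772.04726588])}
```

View pics/top0.png

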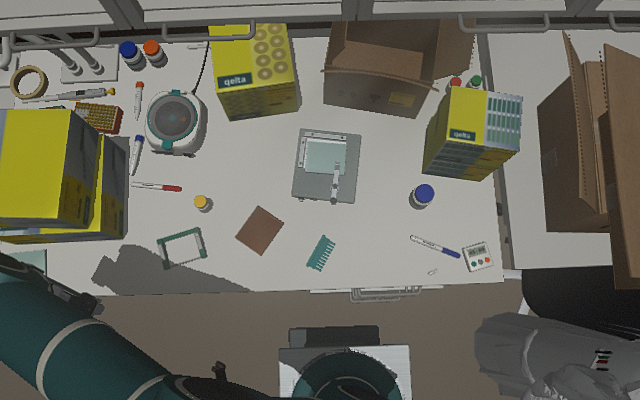

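View pics/scene0.png

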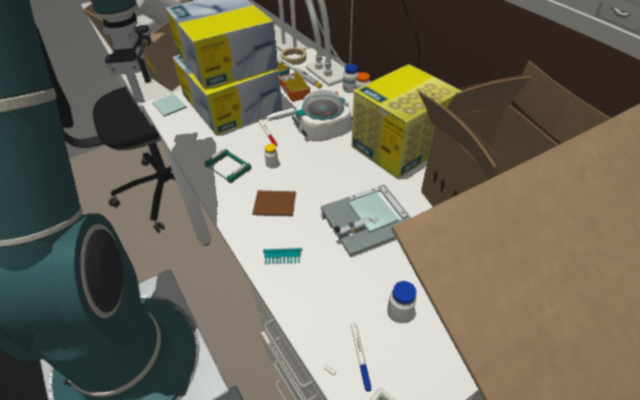

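The top picture shows the stage at about (327,165), with the clip at (336,182) and its fences at the top and left. The brown look-alike is at (260,230), and a second pale plate lies off the stage at (20,262). The plate meant is the pale-green one on the stage, at (325,155). I'll confirm it in an enlarged crop.

```bash
cat > h.py <<'E'
import numpy as np, cv2
from rig import manip, viewer, job
from scipy.spatial.transform import Rotation as Ro
def ray(p,uv):
    K=np.array([[p['fx'],0,p['cx']],[0,p['fy'],p['cy']],[0,0,1]])
    n=cv2.undistortPoints(np.array(uv,float).reshape(-1,1,2),K,np.array([p['k1'],0,0,0.]))[:,0]
    R=np.array(p['R']);t=np.array(p['t'])
    return -R.T@t, np.c_[n,np.ones(len(n))]@R
def onz(p,uv,z):
    c,d=ray(p,uv); return c+d*((z-c[2])/d[:,2])[:,None]
def proj(p,X):
    X=np.atleast_2d(X)@np.array(p['R']).T+np.array(p['t']); n=X[:,:2]/X[:,2:]
    n=n*(1+p['k1']*(n**2).sum(1,keepdims=True)); return n*p['fx']+[p['cx'],p['cy']]
E
python3 - <<'E'
from h import *
im=cv2.imread("pics/top0.png")
cv2.imwrite("pics/crop0.png",cv2.resize(im[120:210,280:370],None,fx=6.5,fy=6.5,interpolation=cv2.INTER_CUBIC))
p=viewer.camera_params("top")
m=(cv2.cvtColor(im,cv2.COLOR_BGR2GRAY)<185).astype('uint8');m=cv2.morphologyEx(m,cv2.MORPH_CLOSE,np.ones((5,5)))
print(onz(p,[[303,128],[362,135],[354,203],[292,197],[325,155],[424,195],[336,183]],18).round())
c=[x for x in cv2.findContours(m,0,2)[0] if cv2.pointPolygonTest(x,(327,165),False)>0]
for x in c: print(cv2.contourArea(x),cv2.minAreaRect(x))
E
```

```text
[[ 705.   84.   18.]
 [ 680.  -70.   18.]
 [ 500.  -40.   18.]
 [ 521.  117.   18.]
 [ 629.   29.   18.]
 [ 515. -219.   18.]
 [ 554.    4.   18.]]
254961.0 ((319.5, 199.5), (399.0, 639.0), 90.0)
```

View pics/crop0.png

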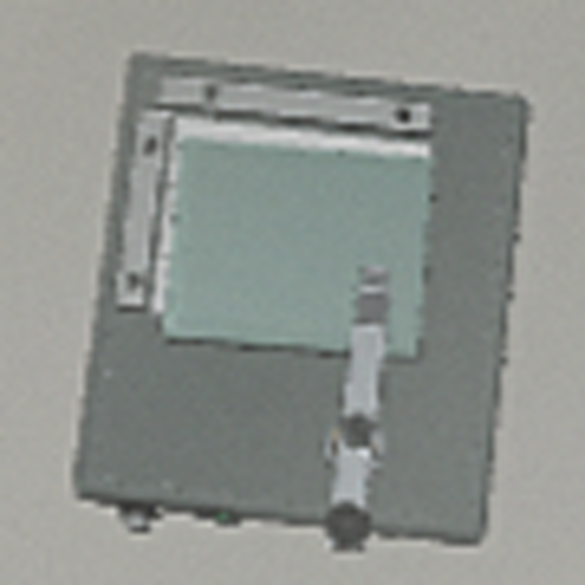

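The crop confirms it. The pale-green plate sits crooked inside the two fences, with the clip's toe on its near edge at (372,275). The pivot is at (357,430) and the black button at (347,523).

```bash
python3 - <<'E'
from h import *
p=viewer.camera_params("top")
f=lambda c:np.array(c)/6.5+[280,120]-0.4
C=onz(p,f([[133,57],[528,100],[485,543],[78,495]]),18);print(C.round(1))
e=lambda a,b:np.degrees(np.arctan2(*(C[b]-C[a])[[1,0]]))
print("yaw",e(3,0),e(2,1),e(1,0)-90,e(2,3)-90, [np.linalg.norm(C[i]-C[i-1]).round() for i in range(4)])
print("pivot",onz(p,f([[357,430]]),44),"button",onz(p,f([[347,523]]),52))
s=manip.sense();w=viewer.camera_params("wrist");T=Ro.from_quat(s['tcp_rot']).as_matrix()
R=np.array(w['R']);c=-R.T@w['t'];print("cam in tool",T.T@(c-s['position']),"\n",(R@T).round(3),w['fx'],w['k1'])
print(np.degrees(np.arctan2(T[1,0],T[0,0])))
m=(viewer.camera_params("top"))
print("boxes",onz(p,[[127,240],[130,140],[127,135]],0).round())
E
```

```text
[[704.3  91.3  18. ]
 [680.6 -66.5  18. ]
 [500.1 -40.1  18. ]
 [524.7 117.7  18. ]]
yaw -8.354988698181831 -8.304290760079422 -8.538351052343131 -8.865728401953731 [np.float64(182.0), np.float64(160.0), np.float64(182.0), np.float64(160.0)]
pivot [[540.70646967   8.86031491  44.        ]] button [[502.69059718  14.49825497  52.        ]]
cam in tool [  81.99076955   -0.9694035  -168.68255632] 
 [[-0.001  1.     0.001]
 [-0.959 -0.001 -0.285]
 [-0.285 -0.001  0.959]] 324.4687554602622 -0.04786514336146194
153.71450655148988
boxes [[428. 542.   0.]
 [696. 546.   0.]
 [710. 555.   0.]]
```

```bash
python3 -m pendant '[[[0,0,0],[-19.3,-26.7,0],0],[[0,0,0],[-19.3,-26.7,0],0],[[0,0,0],[-19.3,-26.7,0],0],[[0,0,0],[-19.3,-26.7,0],0],[[0,0,0],[-19.3,-26.7,0],0],[[0,0,0],[-19.3,-26.7,0],0],[[0,0,0],[-19.3,-26.7,0],0],[[0,0,0],[-19.3,-26.7,0],0]]' 20
python3 -m pendant '[[[0,0,-6],[0,0,0],0],[[0,0,-6],[0,0,0],0],[[0,0,-5.8],[0,0,0],0],[[0,0,0],[-22.2,-25.7,6.6],0],[[0,0,0],[-22.2,-25.7,6.6],0],[[0,0,0],[-22.2,-25.7,6.6],0],[[0,0,0],[-22.2,-25.7,6.6],0],[[0,0,0],[-22.2,-25.7,6.6],0]]'
python3 -m pendant '[[[0,0,0],[-22.2,-25.7,6.6],0],[[0,0,0],[-22.2,-25.7,6.6],0],[[0,0,0],[-22.2,-25.7,6.6],0],[[0,0,0],[-22.2,-25.7,6.6],0],[[0,0,0],[-22.2,-25.7,6.6],0],[[0,0,0],[0,0,0],0],[[0,0,0],[0,0,0],0]]'
python3 - <<'E'
from h import *
s=manip.sense();T=Ro.from_quat(s['tcp_rot']).as_matrix();print(s['time'],s['position'],s['wrist_force'],s['gripper_width'],np.degrees(np.arctan2(T[1,0],T[0,0])),T[2])
np.save("w1.npy",dict(viewer.camera_params("wrist")),allow_pickle=True)
im=viewer.camera("wrist");cv2.imwrite("pics/w1.png",im)
E
```

```text
time: 0.77
position: [320.5, 298.8, 216.3]
tcp_rot: [0.227, 0.974, -0.0, -0.0]
wrist_force: [1.3, 0.0, -0.1]
gripper_width: 44.2
finger_force: 0.0
time: 1.43
position: [411.9, 155.4, 183.2]
tcp_rot: [0.074, 0.997, -0.0, 0.0]
wrist_force: [1.4, 1.0, 0.0]
gripper_width: 0.4
finger_force: 0.0
time: 2.02
position: [502.3, 11.9, 149.8]
tcp_rot: [0.076, 0.997, -0.001, -0.001]
wrist_force: [-0.5, 0.3, -0.3]
gripper_width: 0.3
finger_force: 0.0
2.0167 [502.32113445  11.86198555 149.78651638] [-0.54198825  0.31119386 -0.30535954] 0.3442591317962268 171.33573731548856 [ 0.00106219 -0.00111999 -0.99999881]
```

View pics/w1.png

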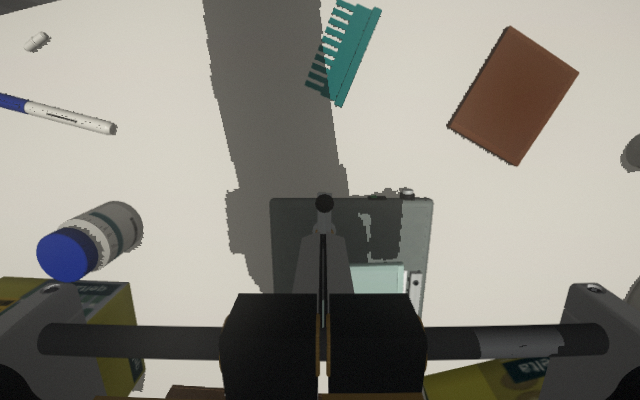

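The wrist picture shows the button at (324,203) and the stage's near edge running from (272,199) to (434,199). The fingers hide the far part of the stage.

```bash
python3 - <<'E'
from h import *
w=np.load("w1.npy",allow_pickle=True).item();p=viewer.camera_params("top")
im=cv2.imread("pics/w1.png")
m=(im[170:225,290:360].max(2)<40).astype('uint8');n,l,st,ce=cv2.connectedComponentsWithStats(m)
for i in range(1,n):
    if st[i,4]>30: print(st[i],ce[i]+[290,170])
bw=[324,203]
print("near corners wrist",onz(w,[[272,199],[434,199]],18).round(1))
for z in (44,48,52,56): print(z,onz(w,[bw],z).round(1),onz(p,np.array([[347,523]])/6.5+[280,120]-.4,z).round(1))
a=np.radians(-8.5);ex=np.array([np.cos(a),np.sin(a)]);ey=np.array([-ex[1],ex[0]])
# fence edges from top: deck corner centres
C=np.array([[704.3,91.3],[680.6,-66.5],[500.1,-40.1],[524.7,117.7]]).mean(0);piv=np.array([540.7,8.86])
print("stage centre",C,"pivot rel centre",(piv-C)@ex,(piv-C)@ey)
o=piv+89*ex+38*ey;print("stage origin by pivot",o)
f=lambda c,z:onz(p,np.array(c)/6.5+[280,120]-.4,z)[:,:2]
for nme,pts,z in(("farfence top near edge",[[165,103],[430,130]],25),("leftfence",[[168,113],[148,305]],25),("plate TL,TR,BR,BL",[[183,135],[430,157],[415,357],[163,338]],26.5),("toe",[[372,277]],30)):
    print(nme,[((q-o)@ex).round(1).item() for q in f(pts,z)],[((q-o)@ey).round(1).item() for q in f(pts,z)])
E
```

```text
[ 25  24  19  19 268] [324.11940299 203.02985075]
near corners wrist [[502.  -39.6  18. ]
 [525.8 115.8  18. ]]
44 [[505.6  10.8  44. ]] [[504.4  14.2  44. ]]
48 [[504.4  10.9  48. ]] [[503.5  14.3  48. ]]
52 [[503.2  11.1  52. ]] [[502.7  14.5  52. ]]
56 [[501.9  11.3  56. ]] [[501.8  14.7  56. ]]
stage centre [602.425  25.6  ] pivot rel centre -58.57267462370454 -25.679661454653694
stage origin by pivot [634.33916946  33.28756522]
farfence top near edge [40.3, 41.0] [52.1, -53.9]
leftfence [36.3, -43.4] [50.5, 48.9]
plate TL,TR,BR,BL [27.3, 29.3, -52.9, -56.5] [43.3, -55.0, -57.5, 41.3]
toe [-23.5] [-37.4]
```

The geometry agrees: the fences fall at 40–41 and 49–50.5 mm. The stage origin is near (634.3, 33.3) with a yaw of -8.5°. Next I go down over the button and creep until the force shows contact.

```bash
cat > chk.py <<'E'
import sys
from h import *
s=manip.sense();f=s['wrist_force'];T=Ro.from_quat(s['tcp_rot']).as_matrix()
o=np.array([634.3,33.3]);a=np.radians(-8.5);ex=np.array([np.cos(a),np.sin(a)]);ey=np.array([-ex[1],ex[0]])
q=s['position'][:2]-o;F=np.array([f[:2]@ex,f[:2]@ey,f[2]])
print("t %.2f stage xy %.1f %.1f z %.2f F(stage) %s yaw %.2f"%(s['time'],q@ex,q@ey,s['position'][2],F.round(2),np.degrees(np.arctan2(T[1,0],T[0,0]))))
ax,lim=sys.argv[1:3] if len(sys.argv)>2 else ("z","99")
sys.exit(abs(F["xyz".index(ax)])>float(lim))
E
P="python3 -m pendant"
$P '[[[0,0,0],[-1.4,1.9,26],0],[[0,0,0],[0,0,26],0],[[0,0,0],[0,0,20],0],[[0,0,0],[0,0,8],0],[[0,0,0],[0,0,0],0],[[0,0,0],[0,0,0],0]]' >/dev/null; python3 chk.py z 2 &&
$P '[[[0,0,0],[0,0,0.6],0],[[0,0,0],[0,0,0.6],0],[[0,0,0],[0,0,0.6],0]]'>/dev/null && python3 chk.py z 2 &&
$P '[[[0,0,0],[0,0,0.6],0],[[0,0,0],[0,0,0.6],0],[[0,0,0],[0,0,0.6],0]]'>/dev/null && python3 chk.py z 2 &&
$P '[[[0,0,0],[0,0,0.6],0],[[0,0,0],[0,0,0.6],0],[[0,0,0],[0,0,0.6],0]]'>/dev/null && python3 chk.py z 2 &&
$P '[[[0,0,0],[0,0,0.6],0],[[0,0,0],[0,0,0.6],0],[[0,0,0],[0,0,0.6],0]]'>/dev/null && python3 chk.py z 2 &&
$P '[[[0,0,0],[0,0,0.6],0],[[0,0,0],[0,0,0.6],0],[[0,0,0],[0,0,0.6],0]]'>/dev/null && python3 chk.py z 2 &&
$P '[[[0,0,0],[0,0,0.6],0],[[0,0,0],[0,0,0.6],0],[[0,0,0],[0,0,0.6],0]]'>/dev/null && python3 chk.py z 2
```

```text
t 2.57 stage xy -126.3 -36.6 z 71.11 F(stage) [0.35 0.27 0.62] yaw 171.56False
```

```bash
sed -i 's/sys.exit(abs/sys.exit(int(abs/; s/float(lim))$/float(lim)))/' chk.py
P="python3 -m pendant"
$P '[[[0,0,0],[-0.5,0,0.8],0],[[0,0,0],[0,0,0.8],0],[[0,0,0],[0,0,0.8],0],[[0,0,0],[0,0,0.6],0]]'>/dev/null && python3 chk.py z 2.5 &&
$P '[[[0,0,0],[0,0,0.6],0],[[0,0,0],[0,0,0.6],0],[[0,0,0],[0,0,0.6],0]]'>/dev/null && python3 chk.py z 2.5 &&
$P '[[[0,0,0],[0,0,0.6],0],[[0,0,0],[0,0,0.6],0],[[0,0,0],[0,0,0.6],0]]'>/dev/null && python3 chk.py z 2.5 &&
$P '[[[0,0,0],[0,0,0.6],0],[[0,0,0],[0,0,0.6],0],[[0,0,0],[0,0,0.6],0]]'>/dev/null && python3 chk.py z 2.5 &&
$P '[[[0,0,0],[0,0,0.6],0],[[0,0,0],[0,0,0.6],0],[[0,0,0],[0,0,0.6],0]]'>/dev/null && python3 chk.py z 2.5 &&
$P '[[[0,0,0],[0,0,0.6],0],[[0,0,0],[0,0,0.6],0],[[0,0,0],[0,0,0.6],0]]'>/dev/null && python3 chk.py z 2.5 &&
$P '[[[0,0,0],[0,0,0.6],0],[[0,0,0],[0,0,0.6],0],[[0,0,0],[0,0,0.6],0]]'>/dev/null && python3 chk.py z 2.5
```

```text
t 2.90 stage xy -125.5 -37.0 z 67.97 F(stage) [-1.07  0.04  0.41] yaw 171.52
t 3.15 stage xy -125.7 -37.2 z 65.68 F(stage) [-0.29 -0.   -0.97] yaw 171.51
t 3.40 stage xy -125.7 -37.2 z 63.92 F(stage) [-1.89 -0.52  7.33] yaw 171.51
```

```bash
P="python3 -m pendant"
$P '[[[0,0,0],[0,0,0],0],[[0,0,0],[0,0,0],0]]'>/dev/null; python3 chk.py z 9 &&
$P '[[[0,0,0],[0,0,0.3],0],[[0,0,0],[0,0,0],0]]'>/dev/null && python3 chk.py z 9 &&
$P '[[[0,0,0],[0,0,0.3],0],[[0,0,0],[0,0,0],0]]'>/dev/null && python3 chk.py z 9 &&
$P '[[[0,0,0],[0,0,0.3],0],[[0,0,0],[0,0,0],0]]'>/dev/null && python3 chk.py z 9 &&
$P '[[[0,0,0],[0,0,0.3],0],[[0,0,0],[0,0,0],0]]'>/dev/null && python3 chk.py z 9;$P '[[[0,0,0],[0,0,0],0]]'>/dev/null; python3 chk.py
```

```text
t 3.57 stage xy -125.7 -37.2 z 64.00 F(stage) [-2.43  0.45  6.37] yaw 171.51
t 3.73 stage xy -125.7 -37.2 z 63.75 F(stage) [-2.86 -0.97  7.06] yaw 171.51
t 3.90 stage xy -125.7 -37.2 z 63.48 F(stage) [-3.14 -0.3   8.16] yaw 171.51
t 4.07 stage xy -125.8 -37.2 z 63.16 F(stage) [-3.32 -1.57  8.89] yaw 171.51
t 4.23 stage xy -125.9 -37.2 z 62.86 F(stage) [-3.44 -0.39  7.69] yaw 171.51
t 4.32 stage xy -125.9 -37.2 z 62.87 F(stage) [-2.36  0.21  9.19] yaw 171.51
```

```bash
P="python3 -m pendant"
for i in 1; do $P '[[[0,0,0],[0,0,0.2],0],[[0,0,0],[0,0,0],0]]'>/dev/null; python3 chk.py;$P '[[[0,0,0],[0,0,0],0]]'>/dev/null; python3 chk.py;$P '[[[0,0,0],[0,0,0],0]]'>/dev/null; python3 chk.py; done
```

```text
t 4.48 stage xy -125.9 -37.2 z 62.66 F(stage) [-3.86 -0.24  8.5 ] yaw 171.51
t 4.57 stage xy -125.9 -37.2 z 62.67 F(stage) [-2.87  0.36  9.44] yaw 171.52
t 4.65 stage xy -125.9 -37.2 z 62.67 F(stage) [-3.54 -0.55  9.18] yaw 171.51
```

```bash
P="python3 -m pendant"
$P '[[[0,0,0],[-0.05,1.8,0],0],[[0,0,0],[-0.15,1.8,0],0],[[0,0,0],[-0.25,1.8,0],0],[[0,0,0],[-0.3,1.75,0],0]]'>/dev/null; python3 chk.py z 11 &&
$P '[[[0,0,0],[-0.4,1.75,0],0],[[0,0,0],[-0.5,1.75,0],0],[[0,0,0],[-0.6,1.7,0],0],[[0,0,0],[-0.65,1.7,0],0]]'>/dev/null && python3 chk.py z 11
python3 - <<'E'
from h import *
im=viewer.camera("top");cv2.imwrite("pics/t2.png",cv2.resize(im[115:215,270:380],None,fx=5,fy=5,interpolation=cv2.INTER_CUBIC))
E
```

```text
t 4.98 stage xy -124.7 -30.0 z 62.80 F(stage) [-0.18  0.29  7.16] yaw 171.51
t 5.32 stage xy -122.5 -23.1 z 62.82 F(stage) [-1.36 -1.26  7.93] yaw 171.51
```

View pics/t2.png

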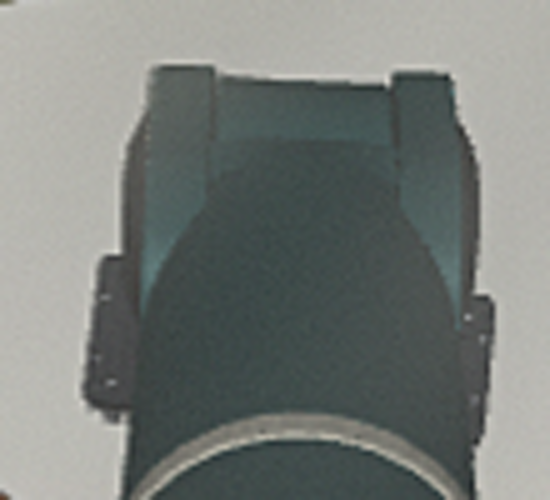

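The arm hides the stage from the top camera, so I'll use the wrist and scene cameras.

```bash
python3 - <<'E'
from h import *
a=viewer.camera("wrist")[150:330,220:460];b=viewer.camera("scene")[170:270,300:430]
a=cv2.resize(a,(480,360));b=cv2.resize(b,(468,360),interpolation=cv2.INTER_CUBIC)
cv2.imwrite("pics/c3.png",cv2.resize(np.hstack([a,b]),(800,304)))
E
python3 chk.py
```

```text
t 5.47 stage xy -122.4 -22.9 z 62.84 F(stage) [-0.3   0.63  6.47] yaw 171.52
```

View pics/c3.png

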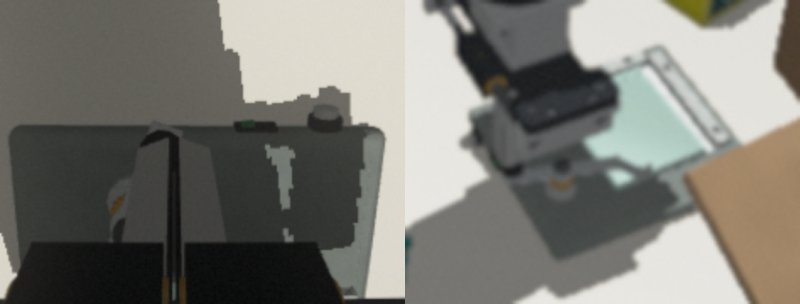

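```bash
P="python3 -m pendant"
$P '[[[0,0,0],[0,0,0.2],0],[[0,0,0],[0,0,0],0]]'>/dev/null; python3 chk.py;$P '[[[0,0,0],[0,0,0],0]]'>/dev/null; python3 chk.py
python3 - <<'E'
from h import *
p=viewer.camera_params("scene")
o=np.array([634.3,33.3]);a=np.radians(-8.5);ex=np.array([np.cos(a),np.sin(a)]);ey=np.array([-ex[1],ex[0]])
W=lambda x,y,z:np.r_[o+x*ex+y*ey,z]
f=lambda uv:((uv-[300,170])*3.6)*[800/948]*1+[0,0]
print("pivot",f(proj(p,W(-89,-38,42)))+[405,0])
for s in(0,.2,.4,.6): print(s,(f(proj(p,W(-89+60*np.cos(s),-38-60*np.sin(s),32)))+[405,0]).round())
E
```

```text
t 5.63 stage xy -122.4 -22.9 z 62.68 F(stage) [0.05 0.02 7.23] yaw 171.52
t 5.72 stage xy -122.4 -22.9 z 62.67 F(stage) [-0.46  0.21  7.66] yaw 171.52
pivot [[559.15297496 164.55270516]]
0 [[628. 148.]]
0.2 [[634. 159.]]
0.4 [[638. 170.]]
0.6 [[638. 183.]]
```

The toe in the scene crop, at about (640,172), matches a swing of 0.4, so the clip is following the fingers. I'll press slightly more and carry on.

```bash
P="python3 -m pendant"
$P '[[[0,0,0],[0,0,0.3],0],[[0,0,0],[0,0,0],0]]'>/dev/null; python3 chk.py z 11&&
$P '[[[0,0,0],[0,0,0],0]]'>/dev/null; python3 chk.py z 11 &&
$P '[[[0,0,0],[-0.75,1.65,0],0],[[0,0,0],[-0.8,1.6,0],0],[[0,0,0],[-0.9,1.55,0],0],[[0,0,0],[-1,1.5,0],0]]'>/dev/null; python3 chk.py z 11 &&
$P '[[[0,0,0],[-1.05,1.45,0],0],[[0,0,0],[-1.1,1.4,0],0],[[0,0,0],[-1.2,1.35,0],0],[[0,0,0],[-1.25,1.3,0],0]]'>/dev/null && python3 chk.py z 11 &&
$P '[[[0,0,0],[-1.35,1.2,0],0],[[0,0,0],[-1.35,1.2,0],0],[[0,0,0],[-1.45,1.05,0],0],[[0,0,0],[-1.45,1.05,0],0],[[0,0,0],[-1.6,0.9,0],0]]'>/dev/null && python3 chk.py z 11
python3 - <<'E'
from h import *
a=viewer.camera("wrist")[150:330,220:460];b=viewer.camera("scene")[170:270,300:430]
a=cv2.resize(a,(480,360));b=cv2.resize(b,(468,360),interpolation=cv2.INTER_CUBIC)
cv2.imwrite("pics/c4.png",cv2.resize(np.hstack([a,b]),(800,304)))
E
python3 chk.py
```

```text
t 5.88 stage xy -122.4 -22.9 z 62.36 F(stage) [-0.76  1.28  7.49] yaw 171.52
t 5.97 stage xy -122.4 -22.9 z 62.38 F(stage) [0.03 0.34 8.16] yaw 171.52
t 6.30 stage xy -119.2 -16.7 z 62.28 F(stage) [-1.8   0.64  7.74] yaw 171.51
t 6.63 stage xy -114.7 -11.1 z 62.21 F(stage) [-2.02 -0.15  6.95] yaw 171.52
t 7.05 stage xy -107.7 -5.5 z 62.12 F(stage) [-1.7   1.25  5.45] yaw 171.53
t 7.15 stage xy -107.5 -5.4 z 62.13 F(stage) [-1.21  1.94  5.33] yaw 171.54
```

View pics/c4.png

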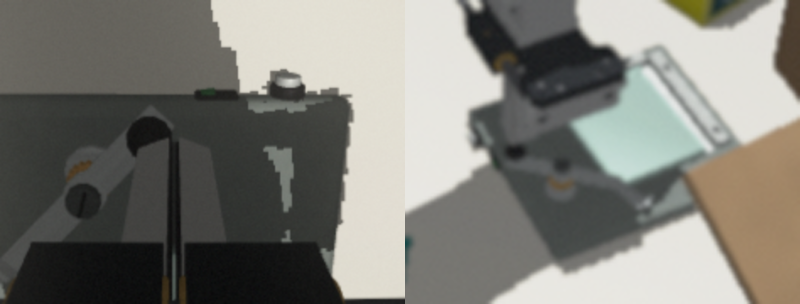

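```bash
python3 - <<'E'
from h import *
p=viewer.camera_params("scene");w=viewer.camera_params("wrist")
o=np.array([634.3,33.3]);a=np.radians(-8.5);ex=np.array([np.cos(a),np.sin(a)]);ey=np.array([-ex[1],ex[0]])
W=lambda x,y,z:np.r_[o+x*ex+y*ey,z]
f=lambda uv:(uv-[300,170])*3.6*800/948+[405,0]
for s in(.7,.8,.9,1,1.1): print(s,f(proj(p,W(-89+60*np.cos(s),-38-60*np.sin(s),26))).round(), "button",f(proj(p,W(-89-36*np.cos(s),-38+36*np.sin(s),50))).round())
print("plate corner",f(proj(p,W(-53,-57.5,26.5))))
for uv,z in(([149,135],51),([83,200],44)):
    X=onz(w,[np.array(uv)/1.6878+[220,150]],z)[0,:2]-o;print(X@ex,X@ey)
E
```

```text
0.7 [[636. 194.]] button [[513. 148.]]
0.8 [[634. 200.]] button [[514. 145.]]
0.9 [[632. 205.]] button [[516. 142.]]
1 [[628. 211.]] button [[518. 139.]]
1.1 [[624. 216.]] button [[521. 136.]]
plate corner [[612.37558997 179.979569  ]]
-116.69498300571243 -15.487483070996108
-87.1190190406762 -41.41329003004961
```

The wrist crop shows the button at (149,135), partly out from under the tip. The clip is at about 0.72 rad with its toe already past the plate's corner, because the tip slid ahead of the button. I'll let it up gently, re-centre, press a little harder, and swing the rest.

```bash
P="python3 -m pendant"
$P '[[[0,0,0],[0,0,-0.5],0],[[0,0,0],[0,0,-0.5],0],[[0,0,0],[0,0,-0.5],0],[[0,0,0],[0,0,-0.5],0],[[0,0,0],[0,0,-0.5],0],[[0,0,0],[0,0,-0.5],0],[[0,0,0],[0,0,-0.5],0],[[0,0,0],[0,0,-0.5],0]]'>/dev/null; python3 chk.py
$P '[[[0,0,0],[0,0,-1],0],[[0,0,0],[0,0,-3],0],[[0,0,0],[0,0,-4],0],[[0,0,0],[4.5,-5,-2],0],[[0,0,0],[4.5,-5,0],0],[[0,0,0],[0,0,0],0]]'>/dev/null; python3 chk.py
python3 - <<'E'
from h import *
w=viewer.camera_params("wrist");im=viewer.camera("wrist");cv2.imwrite("pics/w5.png",cv2.resize(im[150:330,220:460],None,fx=3,fy=3))
m=(im[150:300,240:340].max(2)<40).astype('uint8');n,l,st,ce=cv2.connectedComponentsWithStats(m)
for i in range(1,n):
    if st[i,4]>30: print(st[i],ce[i]+[240,150])
E
```

```text
t 7.82 stage xy -107.8 -6.1 z 65.85 F(stage) [-0.47  0.97 -0.17] yaw 171.51
t 8.32 stage xy -117.6 -17.3 z 76.09 F(stage) [-0.13 -0.42  0.19] yaw 171.45
[ 78  78  20  72 548] [323.16788321 263.21350365]
[ 41 113  16  19 225] [288.35555556 271.43555556]
[  0 143  77   7 487] [277.47638604 296.32032854]
[ 89 144  11   6  66] [334.  296.5]
```

View pics/w5.png

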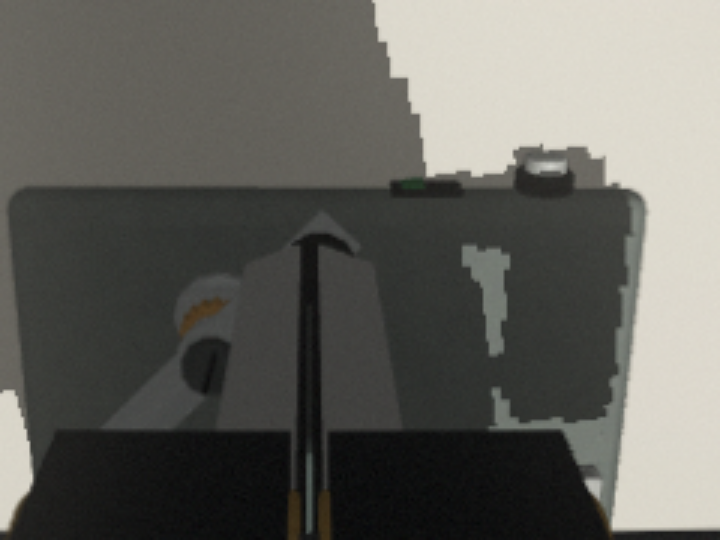

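The crop shows the dome peeking out beyond the tip at (322,240), with the pivot at (207,367).

```bash
python3 - <<'E'
from h import *
w=viewer.camera_params("wrist")
o=np.array([634.3,33.3]);a=np.radians(-8.5);ex=np.array([np.cos(a),np.sin(a)]);ey=np.array([-ex[1],ex[0]])
for uv,z in(([322,255],56),([322,236],54),([322,212],43),([207,367],44),([10,188],18),([640,188],18)):
    X=onz(w,[np.array(uv)/3+[220,150]],z)[0,:2]-o;print(uv,X@ex,X@ey)
E
```

```text
[322, 255] -119.33927943401497 -15.295610577861162
[322, 236] -122.81028830094279 -15.27912700677134
[322, 212] -124.0818987310146 -15.145290879008714
[207, 367] -86.21566967565673 -41.695347606440066
[10, 188] -121.09576027191322 -92.04150857049156
[640, 188] -120.87095510666461 63.925916147020104
```

```bash
P="python3 -m pendant"
$P '[[[0,0,0],[-2.5,3.5,0],0],[[0,0,0],[0,0,3.5],0],[[0,0,0],[0,0,3],0],[[0,0,0],[0,0,0.6],0],[[0,0,0],[0,0,0.6],0],[[0,0,0],[0,0,0.6],0]]'>/dev/null; python3 chk.py z 9 &&
$P '[[[0,0,0],[0,0,0.6],0],[[0,0,0],[0,0,0.6],0],[[0,0,0],[0,0,0.6],0],[[0,0,0],[0,0,0.6],0]]'>/dev/null; python3 chk.py z 9 &&
$P '[[[0,0,0],[0,0,0.5],0],[[0,0,0],[0,0,0.5],0],[[0,0,0],[0,0,0],0]]'>/dev/null; python3 chk.py z 9 &&
$P '[[[0,0,0],[0,0,0.3],0],[[0,0,0],[0,0,0.3],0],[[0,0,0],[0,0,0],0]]'>/dev/null; python3 chk.py z 9
```

```text
t 8.87 stage xy -114.2 -12.4 z 67.50 F(stage) [-2.47  1.19  3.87] yaw 171.51
t 9.20 stage xy -114.4 -11.9 z 65.36 F(stage) [-5.14  4.13  7.57] yaw 171.54
t 9.45 stage xy -114.6 -11.6 z 64.35 F(stage) [-5.31  4.23  7.13] yaw 171.55
t 9.70 stage xy -114.6 -11.5 z 63.82 F(stage) [-6.08  5.94  8.9 ] yaw 171.55
```

Pressing tilts the strip, so the button's top moves outward and drags the tip radially. I'll follow it outward to take off that side load.

```bash
P="python3 -m pendant"
$P '[[[0,0,0],[0.3,0.3,0],0],[[0,0,0],[0.3,0.3,0],0],[[0,0,0],[0,0,0],0]]'>/dev/null; python3 chk.py z 11 
$P '[[[0,0,0],[0.3,0.3,0],0],[[0,0,0],[0.3,0.3,0],0],[[0,0,0],[0,0,0],0]]'>/dev/null; python3 chk.py z 11
$P '[[[0,0,0],[0.3,0.3,0],0],[[0,0,0],[0.3,0.3,0],0],[[0,0,0],[0,0,0],0]]'>/dev/null; python3 chk.py z 11
```

```text
t 9.95 stage xy -114.8 -11.3 z 63.94 F(stage) [-3.63  3.55  7.72] yaw 171.54
t 10.20 stage xy -115.0 -11.1 z 64.02 F(stage) [-2.04  0.77  6.59] yaw 171.52
t 10.45 stage xy -115.2 -10.9 z 64.08 F(stage) [ 0.53 -1.14  5.17] yaw 171.50
```

```bash
P="python3 -m pendant"
$P '[[[0,0,0],[0.15,0.15,0.4],0],[[0,0,0],[0.15,0.15,0.4],0],[[0,0,0],[0,0,0],0]]'>/dev/null; python3 chk.py z 10 &&
$P '[[[0,0,0],[-1.25,1.28,0],0],[[0,0,0],[-1.35,1.2,0],0],[[0,0,0],[-1.35,1.2,0],0]]'>/dev/null; python3 chk.py z 11 &&
$P '[[[0,0,0],[-1.45,1.05,0],0],[[0,0,0],[-1.45,1.05,0],0],[[0,0,0],[-1.57,0.92,0],0],[[0,0,0],[-1.57,0.92,0],0]]'>/dev/null; python3 chk.py z 11
python3 - <<'E'
from h import *
b=viewer.camera("scene");a=viewer.camera("wrist")
a=cv2.resize(a[150:330,220:460],(480,360));b=cv2.resize(b[170:270,300:430],(468,360),interpolation=cv2.INTER_CUBIC)
cv2.imwrite("pics/c6.png",cv2.resize(np.hstack([a,b]),(800,304)))
E
python3 chk.py
```

```text
t 10.70 stage xy -115.5 -10.7 z 63.27 F(stage) [ 0.31 -2.02  5.37] yaw 171.49
t 10.95 stage xy -111.6 -6.9 z 63.27 F(stage) [-0.08 -1.4   6.29] yaw 171.49
t 11.28 stage xy -105.8 -2.6 z 63.21 F(stage) [-1.08  1.37  7.33] yaw 171.51
t 11.38 stage xy -105.6 -2.5 z 63.22 F(stage) [-0.92  1.28  6.89] yaw 171.52
```

View pics/c6.png

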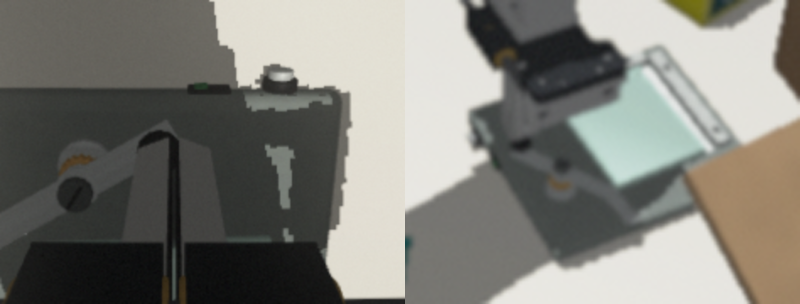

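The last pictures show the clip swung with the fingers to about 1.05 rad. In the scene crop its toe is at (628,215), well clear of the plate. Now I let it up gently, then push the plate in +x.

```bash
P="python3 -m pendant"
$P '[[[0,0,0],[-0.15,-0.25,-0.5],0],[[0,0,0],[-0.15,-0.25,-0.5],0],[[0,0,0],[-0.15,-0.25,-0.5],0],[[0,0,0],[-0.15,-0.25,-0.5],0],[[0,0,0],[-0.15,-0.25,-0.5],0],[[0,0,0],[-0.15,-0.25,-0.5],0],[[0,0,0],[-0.1,-0.2,-0.5],0],[[0,0,0],[-0.1,-0.2,-0.5],0]]'>/dev/null; python3 chk.py
$P '[[[0,0,0],[0,0,-0.6],0],[[0,0,0],[0,0,-0.6],0],[[0,0,0],[0,0,-0.8],0],[[0,0,0],[0,0,-4],0],[[0,0,0],[0,0,-8],0],[[0,0,0],[-18,8,0],0],[[0,0,0],[-17,8,0],0],[[0,0,0],[0,0,0],0]]'>/dev/null; python3 chk.py
```

```text
t 12.05 stage xy -105.0 -4.1 z 67.07 F(stage) [-1.62  3.45  3.82] yaw 171.53
t 12.72 stage xy -67.5 12.8 z 81.86 F(stage) [-0.03  0.46  0.41] yaw 171.56
```

```bash
P="python3 -m pendant"
$P '[[[0,0,0],[3,-3,10],0],[[0,0,0],[0,0,15],0],[[0,0,0],[0,0,15],0],[[0,0,0],[0,0,6],0],[[0,0,0],[0,0,3],0],[[0,0,0],[0,0,0],0]]'>/dev/null; python3 chk.py z 3 &&
$P '[[[0,0,0],[-1,0,0],0],[[0,0,0],[-1,0,0],0],[[0,0,0],[-1,0,0],0],[[0,0,0],[-1,0,0],0],[[0,0,0],[-1,0,0],0],[[0,0,0],[-1,0,0],0],[[0,0,0],[-1,0,0],0],[[0,0,0],[-1,0,0],0]]'>/dev/null; python3 chk.py x 2.5 &&
$P '[[[0,0,0],[-1,0,0],0],[[0,0,0],[-1,0,0],0],[[0,0,0],[-1,0,0],0],[[0,0,0],[-1,0,0],0],[[0,0,0],[-1,0,0],0],[[0,0,0],[-1,0,0],0]]'>/dev/null; python3 chk.py x 2.5
$P '[[[0,0,0],[-1,0,0],0],[[0,0,0],[-1,0,0],0],[[0,0,0],[0,0,0],0]]'>/dev/null; python3 chk.py x 2.5
```

```text
t 13.22 stage xy -73.8 7.9 z 31.48 F(stage) [-0.1   0.16 -0.12] yaw 171.49
t 13.88 stage xy -65.0 8.4 z 31.90 F(stage) [ 0.47 -0.12 -0.  ] yaw 171.51
t 14.38 stage xy -59.1 8.4 z 31.86 F(stage) [-0.38 -1.02 -0.44] yaw 171.52
t 14.63 stage xy -56.9 8.4 z 31.90 F(stage) [-0.08 -0.24  0.1 ] yaw 171.51
```

```bash
P="python3 -m pendant"
$P '[[[0,0,0],[-1,0,0],0],[[0,0,0],[-1,0,0],0],[[0,0,0],[-1,0,0],0],[[0,0,0],[-1,0,0],0],[[0,0,0],[-1,0,0],0]]'>/dev/null; python3 chk.py x 1.7 &&
$P '[[[0,0,0],[-0.5,0,0],0],[[0,0,0],[-0.5,0,0],0]]'>/dev/null; python3 chk.py x 1.7 &&
$P '[[[0,0,0],[-0.5,0,0],0],[[0,0,0],[-0.5,0,0],0]]'>/dev/null; python3 chk.py x 1.7 &&
$P '[[[0,0,0],[-0.5,0,0],0],[[0,0,0],[-0.5,0,0],0]]'>/dev/null; python3 chk.py x 1.7 &&
$P '[[[0,0,0],[-0.5,0,0],0],[[0,0,0],[-0.5,0,0],0]]'>/dev/null; python3 chk.py x 1.7 
```

```text
t 15.05 stage xy -52.0 8.4 z 31.87 F(stage) [-0.17  0.22 -0.13] yaw 171.51
t 15.22 stage xy -51.1 8.4 z 31.84 F(stage) [-1.07  0.04  0.11] yaw 171.51
t 15.38 stage xy -50.8 8.3 z 31.70 F(stage) [-6.61 -0.84  5.06] yaw 171.51
t 15.38 stage xy -50.8 8.3 z 31.70 F(stage) [-6.61 -0.84  5.06] yaw 171.51
t 15.38 stage xy -50.8 8.3 z 31.70 F(stage) [-6.61 -0.84  5.06] yaw 171.51
```

Plate has met the far fence. I'll back off and push from the right edge.

```bash
P="python3 -m pendant"
$P '[[[0,0,0],[0.7,0,0],0],[[0,0,0],[2,0,0],0],[[0,0,0],[6,0,0],0],[[0,0,0],[5,0,-5],0],[[0,0,0],[0,0,-15],0],[[0,0,0],[0,0,-20],0],[[0,0,0],[0,0,-18],0]]'>/dev/null; python3 chk.py
$P '[[[0,0,0],[-15,-25,0],0],[[0,0,0],[-15,-25,0],0],[[0,0,0],[-15,-25,0],0],[[0,0,0],[-10,-15,0],0],[[0,0,0],[0,0,0],0],[[0,0,0],[0,0,0],0]]'>/dev/null; python3 chk.py
```

```text
t 15.97 stage xy -64.4 8.3 z 91.01 F(stage) [-0.42 -0.1  -0.14] yaw 171.51
t 16.47 stage xy -8.9 -82.4 z 90.11 F(stage) [ 0.14  1.13 -0.4 ] yaw 171.42
```

```bash
P="python3 -m pendant"
$P '[[[0,0,0],[0,0,18],0],[[0,0,0],[0,0,18],0],[[0,0,0],[0,0,15],0],[[0,0,0],[0,0,5],0],[[0,0,0],[0,0,2],0],[[0,0,0],[0,0,0],0]]'>/dev/null; python3 chk.py z 3 &&
$P '[[[0,0,0],[0,1.5,0],0],[[0,0,0],[0,1.5,0],0],[[0,0,0],[0,1.5,0],0],[[0,0,0],[0,1.5,0],0],[[0,0,0],[0,1.5,0],0],[[0,0,0],[0,1.5,0],0]]'>/dev/null; python3 chk.py y 1.7 &&
$P '[[[0,0,0],[0,1,0],0],[[0,0,0],[0,1,0],0],[[0,0,0],[0,1,0],0],[[0,0,0],[0,1,0],0],[[0,0,0],[0,1,0],0]]'>/dev/null; python3 chk.py y 1.7 &&
$P '[[[0,0,0],[0,0.4,0],0],[[0,0,0],[0,0.4,0],0],[[0,0,0],[0,0.4,0],0]]'>/dev/null; python3 chk.py y 1.7 &&
$P '[[[0,0,0],[0,0.4,0],0],[[0,0,0],[0,0.4,0],0],[[0,0,0],[0,0.4,0],0]]'>/dev/null; python3 chk.py y 1.7 &&
$P '[[[0,0,0],[0,0.4,0],0],[[0,0,0],[0,0.4,0],0]]'>/dev/null; python3 chk.py y 1.7 &&
$P '[[[0,0,0],[0,0.4,0],0],[[0,0,0],[0,0.4,0],0]]'>/dev/null; python3 chk.py y 1.7
```

```text
t 16.97 stage xy -9.0 -80.9 z 32.16 F(stage) [ 0.67 -0.18  0.08] yaw 171.56
t 17.47 stage xy -8.8 -72.4 z 32.04 F(stage) [ 0.77  0.37 -0.5 ] yaw 171.52
t 17.88 stage xy -8.8 -67.6 z 31.86 F(stage) [-0.57 -0.59 -0.63] yaw 171.51
t 18.13 stage xy -8.8 -66.4 z 31.86 F(stage) [ 0.66 -0.81  0.4 ] yaw 171.51
t 18.38 stage xy -8.8 -65.2 z 31.88 F(stage) [-0.41  0.14  0.8 ] yaw 171.51
t 18.55 stage xy -8.8 -64.4 z 31.86 F(stage) [ 0.74 -0.64  0.34] yaw 171.51
t 18.72 stage xy -8.8 -63.6 z 31.88 F(stage) [-0.43 -0.63 -0.25] yaw 171.51
```

```bash
P="python3 -m pendant"
for d in 1; do
$P '[[[0,0,0],[0,0.4,0],0],[[0,0,0],[0,0.4,0],0]]'>/dev/null; python3 chk.py y 1.7 &&
$P '[[[0,0,0],[0,0.4,0],0],[[0,0,0],[0,0.4,0],0]]'>/dev/null && python3 chk.py y 1.7 &&
$P '[[[0,0,0],[0,0.4,0],0],[[0,0,0],[0,0.4,0],0]]'>/dev/null && python3 chk.py y 1.7 &&
$P '[[[0,0,0],[0,0.4,0],0],[[0,0,0],[0,0.4,0],0]]'>/dev/null && python3 chk.py y 1.7 &&
$P '[[[0,0,0],[0,0.4,0],0],[[0,0,0],[0,0.4,0],0]]'>/dev/null && python3 chk.py y 1.7 &&
$P '[[[0,0,0],[0,0.4,0],0],[[0,0,0],[0,0.4,0],0]]'>/dev/null && python3 chk.py y 1.7; done
```

```text
t 18.88 stage xy -8.8 -62.8 z 31.90 F(stage) [ 0.29 -0.4   0.32] yaw 171.51
t 19.05 stage xy -8.8 -62.0 z 31.86 F(stage) [-0.53 -0.32  0.3 ] yaw 171.51
t 19.22 stage xy -8.8 -61.5 z 31.91 F(stage) [-0.67 -2.45  1.33] yaw 171.50
```

Left fence met. One small seating nudge, then re-seat in +x near the middle of the plate's near edge.

```bash
P="python3 -m pendant"
$P '[[[0,0,0],[0,0.2,0],0],[[0,0,0],[0,0,0],0]]'>/dev/null; python3 chk.py
$P '[[[0,0,0],[0,-0.5,0],0],[[0,0,0],[0,-2,0],0],[[0,0,0],[0,-6,0],0],[[0,0,0],[0,-4,-10],0],[[0,0,0],[0,0,-20],0],[[0,0,0],[0,0,-20],0],[[0,0,0],[0,0,-8],0]]'>/dev/null
$P '[[[0,0,0],[15,21,0],0],[[0,0,0],[15,21,0],0],[[0,0,0],[15,21,0],0],[[0,0,0],[11,12,0],0],[[0,0,0],[0,0,0],0],[[0,0,0],[0,0,0],0]]'>/dev/null; python3 chk.py
$P '[[[0,0,0],[0,0,18],0],[[0,0,0],[0,0,18],0],[[0,0,0],[0,0,15],0],[[0,0,0],[0,0,5],0],[[0,0,0],[0,0,2],0],[[0,0,0],[0,0,0],0]]'>/dev/null; python3 chk.py z 3
python3 - <<'E'
from h import *
for n in("top","scene"): cv2.imwrite(f"pics/q_{n}.png",viewer.camera(n))
E
```

```text
t 19.38 stage xy -8.7 -61.4 z 31.94 F(stage) [ 1.15 -3.32 -0.3 ] yaw 171.50
t 20.47 stage xy -65.0 1.9 z 90.16 F(stage) [ 0.06 -0.06  0.52] yaw 171.59
t 20.97 stage xy -64.5 0.8 z 31.97 F(stage) [ 0.45  0.24 -0.15] yaw 171.46
```

```bash
P="python3 -m pendant"
$P '[[[0,0,0],[-2,0,0],0],[[0,0,0],[-2,0,0],0],[[0,0,0],[-2,0,0],0],[[0,0,0],[-2,0,0],0],[[0,0,0],[-1.5,0,0],0],[[0,0,0],[-1.5,0,0],0],[[0,0,0],[-0.7,0,0],0]]'>/dev/null; python3 chk.py x 1.5 &&
$P '[[[0,0,0],[-0.4,0,0],0],[[0,0,0],[-0.4,0,0],0]]'>/dev/null && python3 chk.py x 1.5 &&
$P '[[[0,0,0],[-0.3,0,0],0],[[0,0,0],[-0.3,0,0],0]]'>/dev/null && python3 chk.py x 1.5 &&
$P '[[[0,0,0],[-0.3,0,0],0],[[0,0,0],[-0.3,0,0],0]]'>/dev/null && python3 chk.py x 1.5&&
$P '[[[0,0,0],[-0.3,0,0],0],[[0,0,0],[-0.3,0,0],0]]'>/dev/null && python3 chk.py x 1.5
```

```text
t 21.65 stage xy -52.9 1.5 z 31.88 F(stage) [-0.71  0.91  0.16] yaw 171.51
t 21.82 stage xy -52.3 1.5 z 31.85 F(stage) [ 0.7  -0.1  -0.96] yaw 171.51
t 21.98 stage xy -51.8 1.5 z 31.84 F(stage) [-0.19 -0.38  0.31] yaw 171.51
t 22.15 stage xy -51.2 1.5 z 31.86 F(stage) [-1.97 -0.25  0.86] yaw 171.51
```

```bash
P="python3 -m pendant"
$P '[[[0,0,0],[-0.2,0,0],0],[[0,0,0],[0,0,0],0]]'>/dev/null; python3 chk.py
$P '[[[0,0,0],[0.7,0,0],0],[[0,0,0],[3,0,0],0],[[0,0,0],[6,0,-2],0],[[0,0,0],[0,0,-22],0],[[0,0,0],[0,0,-32],0],[[0,0,0],[-5,0,-32],0],[[0,0,0],[-15,0,-32],0],[[0,0,0],[-11,0,0],0]]'>/dev/null
$P '[[[0,0,0],[0,0,0],0],[[0,0,0],[0,0,0],0]]'>/dev/null; python3 chk.py
python3 - <<'E'
from h import *
w=viewer.camera_params("wrist");np.save("w7.npy",dict(w),allow_pickle=True);im=viewer.camera("wrist");cv2.imwrite("pics/w7.png",im)
o=np.array([634.3,33.3]);a=np.radians(-8.5);ex=np.array([np.cos(a),np.sin(a)]);ey=np.array([-ex[1],ex[0]])
b,g,r=[im[:,:,i].astype(int) for i in range(3)]
# rectify: sample stage plane at plate top, 4 px/mm not needed: 2 px/mm
xs=np.arange(-150,70,.5);ys=np.arange(-110,75,.5);X,Y=np.meshgrid(xs,ys,indexing='ij')
uv=proj(w,np.c_[(o+X.reshape(-1,1)*ex+Y.reshape(-1,1)*ey),np.full(X.size,26.5)]).reshape(X.shape+(2,)).astype(np.float32)
rc=cv2.remap(im,uv,None,cv2.INTER_LINEAR)[::-1,::-1];cv2.imwrite("pics/rect7.png",rc)
for s in(-30,0): print("y profile at x",s,[tuple(int(v) for v in rc[::-1,::-1][int((s+150)*2),int((y+110)*2)]) for y in np.arange(42,62,1)])
for s in(20,-20): print("x profile at y",s,[tuple(int(v) for v in rc[::-1,::-1][int((x+150)*2),int((s+110)*2)]) for x in np.arange(32,52,1)])
print(proj(w,np.r_[o+41*ex,25]))
E
```

```text
t 22.32 stage xy -51.1 1.4 z 31.79 F(stage) [-2.01  0.11  2.11] yaw 171.51
t 23.15 stage xy -30.3 1.5 z 151.42 F(stage) [-0.95 -0.05  0.22] yaw 171.51
y profile at x -30 [(182, 193, 174), (177, 189, 169), (175, 187, 166), (175, 186, 164), (140, 150, 133), (157, 164, 160), (178, 185, 183), (184, 192, 190), (168, 175, 173), (124, 129, 127), (91, 95, 92), (108, 113, 111), (133, 139, 138), (159, 167, 165), (169, 175, 174), (172, 178, 177), (144, 150, 147), (83, 88, 85), (61, 65, 63), (58, 62, 61)]
y profile at x 0 [(170, 183, 162), (169, 181, 160), (168, 180, 159), (153, 164, 146), (110, 116, 107), (80, 84, 81), (77, 81, 80), (79, 82, 81), (79, 82, 81), (79, 82, 81), (78, 83, 81), (78, 82, 81), (79, 82, 82), (79, 83, 81), (79, 84, 83), (79, 83, 83), (68, 72, 70), (58, 62, 60), (58, 61, 60), (58, 62, 61)]
x profile at y 20 [(62, 65, 64), (61, 64, 63), (62, 64, 63), (61, 65, 64), (60, 64, 63), (60, 65, 64), (62, 65, 64), (59, 63, 61), (61, 64, 62), (60, 65, 64), (61, 65, 63), (63, 66, 64), (62, 65, 64), (61, 63, 64), (62, 65, 64), (62, 65, 63), (61, 64, 63), (62, 64, 63), (62, 65, 64), (60, 64, 63)]
x profile at y -20 [(63, 66, 65), (65, 68, 66), (64, 67, 66), (63, 66, 65), (62, 65, 64), (63, 66, 64), (61, 64, 63), (61, 65, 64), (61, 63, 61), (60, 62, 61), (60, 63, 63), (62, 64, 64), (62, 64, 64), (60, 63, 62), (60, 62, 61), (60, 62, 61), (61, 63, 63), (60, 64, 63), (61, 64, 63), (61, 64, 63)]
[[322.98335917 261.10183216]]
```

```bash
python3 - <<'E'
from h import *
rc=cv2.imread("pics/rect7.png")[::-1,::-1]
G=rc[:,:,1].astype(int); D=G-rc[:,:,2].astype(int)
for s in(42,36,30,-36,-42,-48): print("far y",s,[(int(G[int((x+150)*2),int((s+110)*2)]),int(D[int((x+150)*2),int((s+110)*2)])) for x in np.arange(32,60,1.5)])
for s in(36,20,0,-20,-36): print("near y",s,[(int(G[int((x+150)*2),int((s+110)*2)]),int(D[int((x+150)*2),int((s+110)*2)])) for x in np.arange(-48,-32,1)])
im=cv2.imread("pics/w7.png");a=cv2.resize(im[130:310,200:460],(598,414));b=cv2.resize(rc[::-1,::-1],None,fx=.5,fy=.5)
cv2.imwrite("pics/v10.png",a)
E
```

```text
far y 42 [(174, 21), (174, 20), (174, 20), (173, 21), (176, 21), (175, 22), (167, 19), (118, 11), (72, 2), (75, 0), (78, 1), (74, 1), (75, 0), (76, 0), (72, 2), (85, 4), (112, 5), (112, 3), (162, -3)]
far y 36 [(168, 20), (167, 18), (166, 20), (162, 19), (161, 19), (162, 18), (152, 17), (97, 6), (73, 1), (74, 0), (76, 1), (74, 1), (74, 2), (75, 2), (64, 2), (54, 3), (50, 3), (68, 1), (149, -3)]
far y 30 [(167, 18), (165, 20), (164, 19), (158, 19), (159, 18), (162, 18), (149, 16), (95, 6), (69, 2), (46, 1), (35, 3), (32, 2), (39, 1), (66, 2), (63, 2), (53, 3), (52, 4), (54, 2), (72, -1)]
far y -36 [(165, 18), (167, 20), (160, 18), (158, 18), (159, 17), (151, 17), (93, 6), (75, 1), (74, 1), (74, 0), (75, 0), (76, 1), (77, 2), (77, 1), (62, 1), (52, 2), (51, 3), (57, 1), (79, 0)]
far y -42 [(165, 18), (163, 18), (162, 18), (158, 19), (158, 19), (151, 17), (94, 7), (74, 2), (76, 2), (73, 2), (72, 1), (75, 1), (76, 2), (76, 1), (63, 3), (54, 3), (50, 1), (55, 2), (77, -1)]
far y -48 [(165, 19), (164, 19), (162, 18), (159, 18), (159, 20), (149, 17), (86, 5), (74, 0), (72, 1), (57, 1), (44,
[... 251 characters left out ...]
, 19)]
near y 20 [(58, 3), (58, 4), (58, 2), (69, 2), (97, 0), (98, 0), (93, 3), (94, 10), (139, 16), (174, 18), (173, 18), (174, 18), (175, 19), (174, 18), (173, 18), (175, 18)]
near y 0 [(53, 3), (55, 3), (57, 3), (71, 2), (97, -1), (94, 1), (87, 6), (109, 12), (150, 17), (174, 20), (173, 19), (173, 20), (174, 20), (175, 20), (174, 19), (174, 19)]
near y -20 [(54, 3), (54, 4), (57, 4), (67, 1), (96, 0), (91, 2), (91, 9), (127, 15), (167, 19), (173, 19), (174, 19), (173, 19), (172, 19), (171, 19), (172, 19), (172, 19)]
near y -36 [(52, 2), (51, 3), (52, 2), (68, 2), (94, 1), (85, 4), (95, 11), (137, 16), (172, 20), (171, 19), (172, 19), (171, 18), (171, 18), (171, 18), (171, 18), (171, 19)]
```

View pics/v10.png

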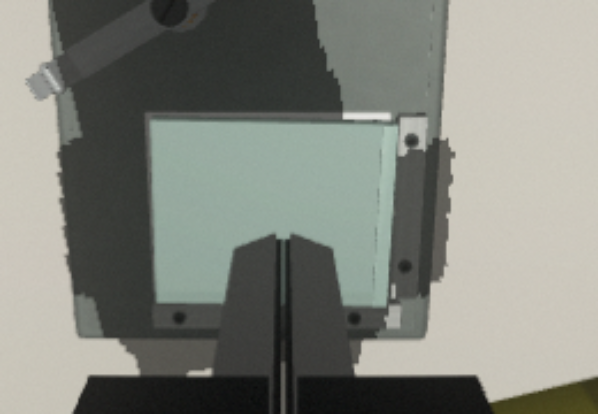

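The plate is near home but slightly crooked: about 0.8° clockwise from the profiles. Its right end is about 1.5 mm short of the far fence, and there is a sliver of white at (393,290) on the left edge. I'll nudge +x further right, then +y further forward.

```bash
P="python3 -m pendant"
$P '[[[0,0,0],[14,-14,15],0],[[0,0,0],[13,-13,25],0],[[0,0,0],[0,0,30],0],[[0,0,0],[0,0,30],0],[[0,0,0],[0,0,14],0],[[0,0,0],[0,0,5.5],0],[[0,0,0],[0,0,0],0]]'>/dev/null; python3 chk.py z 3 &&
$P '[[[0,0,0],[-1,0,0],0],[[0,0,0],[-1,0,0],0],[[0,0,0],[-1,0,0],0],[[0,0,0],[-1,0,0],0],[[0,0,0],[-0.5,0,0],0]]'>/dev/null; python3 chk.py x 1.6 &&
$P '[[[0,0,0],[-0.3,0,0],0],[[0,0,0],[-0.3,0,0],0]]'>/dev/null && python3 chk.py x 1.6 &&
$P '[[[0,0,0],[-0.3,0,0],0],[[0,0,0],[-0.3,0,0],0]]'>/dev/null && python3 chk.py x 1.6 &&
$P '[[[0,0,0],[-0.3,0,0],0],[[0,0,0],[-0.3,0,0],0]]'>/dev/null && python3 chk.py x 1.6 &&
$P '[[[0,0,0],[-0.3,0,0],0],[[0,0,0],[-0.3,0,0],0]]'>/dev/null && python3 chk.py x 1.6 &&
$P '[[[0,0,0],[-0.3,0,0],0],[[0,0,0],[-0.3,0,0],0]]'>/dev/null && python3 chk.py x 1.6
```

```text
t 23.78 stage xy -58.5 -25.9 z 30.77 F(stage) [-1.03 -0.66  0.44] yaw 171.51
t 24.20 stage xy -51.8 -25.4 z 32.74 F(stage) [ 0.29 -0.38 -0.36] yaw 171.52
t 24.37 stage xy -51.5 -25.5 z 32.46 F(stage) [-0.6  -0.1  -0.73] yaw 171.51
t 24.53 stage xy -51.0 -25.5 z 32.38 F(stage) [-0.47 -0.8   0.64] yaw 171.51
t 24.70 stage xy -50.4 -25.6 z 32.32 F(stage) [-2.36 -0.38  1.5 ] yaw 171.51
```

```bash
P="python3 -m pendant"
$P '[[[0,0,0],[-0.2,0,0],0],[[0,0,0],[0,0,0],0],[[0,0,0],[0.7,0,0],0],[[0,0,0],[3,0,0],0],[[0,0,0],[4,3,-4],0],[[0,0,0],[0,0,-22],0],[[0,0,0],[0,0,-32],0]]'>/dev/null; python3 chk.py
$P '[[[0,0,0],[-18,-16,0],0],[[0,0,0],[-25,-16,0],0],[[0,0,0],[-25,-16,0],0],[[0,0,0],[-8,-6,0],0],[[0,0,0],[0,0,0],0],[[0,0,0],[0,0,0],0]]'>/dev/null; python3 chk.py
```

```text
t 25.28 stage xy -59.7 -22.4 z 89.26 F(stage) [-0.3   0.3  -0.38] yaw 171.53
t 25.78 stage xy 17.6 -76.3 z 90.16 F(stage) [-0.11  0.05 -0.27] yaw 171.49
```

```bash
P="python3 -m pendant"
$P '[[[0,0,0],[0,0,18],0],[[0,0,0],[0,0,18],0],[[0,0,0],[0,0,15],0],[[0,0,0],[0,0,5],0],[[0,0,0],[0,0,2],0],[[0,0,0],[0,0,0],0]]'>/dev/null; python3 chk.py z 3 &&
$P '[[[0,0,0],[0,2,0],0],[[0,0,0],[0,2,0],0],[[0,0,0],[0,2,0],0],[[0,0,0],[0,2,0],0],[[0,0,0],[0,2,0],0],[[0,0,0],[0,2,0],0]]'>/dev/null; python3 chk.py y 1.7 &&
$P '[[[0,0,0],[0,0.3,0],0],[[0,0,0],[0,0.3,0],0]]'>/dev/null; python3 chk.py y 1.7 &&
$P '[[[0,0,0],[0,0.3,0],0],[[0,0,0],[0,0.3,0],0]]'>/dev/null && python3 chk.py y 1.7 &&
$P '[[[0,0,0],[0,0.3,0],0],[[0,0,0],[0,0.3,0],0]]'>/dev/null && python3 chk.py y 1.7 &&
$P '[[[0,0,0],[0,0.3,0],0],[[0,0,0],[0,0.3,0],0]]'>/dev/null && python3 chk.py y 1.7 &&
$P '[[[0,0,0],[0,0.3,0],0],[[0,0,0],[0,0.3,0],0]]'>/dev/null && python3 chk.py y 1.7 &&
$P '[[[0,0,0],[0,0.3,0],0],[[0,0,0],[0,0.3,0],0]]'>/dev/null && python3 chk.py y 1.7
```

```text
t 26.28 stage xy 17.8 -75.8 z 32.66 F(stage) [ 0.24 -0.22 -0.59] yaw 171.55
t 26.78 stage xy 18.2 -64.2 z 32.51 F(stage) [-0.27  0.22  0.44] yaw 171.52
t 26.95 stage xy 18.2 -63.8 z 32.38 F(stage) [-0.49 -0.02  0.63] yaw 171.52
t 27.12 stage xy 18.2 -63.4 z 32.34 F(stage) [ 0.88 -0.23 -0.65] yaw 171.51
t 27.28 stage xy 18.2 -62.8 z 32.35 F(stage) [ 0.73 -0.5   0.19] yaw 171.51
t 27.45 stage xy 18.2 -62.1 z 32.39 F(stage) [-0.32 -0.1  -0.42] yaw 171.51
t 27.62 stage xy 18.2 -61.5 z 32.37 F(stage) [-0.08 -0.78  0.28] yaw 171.51
t 27.78 stage xy 18.2 -61.0 z 32.40 F(stage) [ 0.44 -0.3   0.47] yaw 171.51
```

```bash
P="python3 -m pendant"
$P '[[[0,0,0],[0,0.3,0],0],[[0,0,0],[0,0.3,0],0]]'>/dev/null; python3 chk.py y 1.7 &&
$P '[[[0,0,0],[0,0.3,0],0],[[0,0,0],[0,0.3,0],0]]'>/dev/null && python3 chk.py y 1.7 &&
$P '[[[0,0,0],[0,0.3,0],0],[[0,0,0],[0,0.3,0],0]]'>/dev/null && python3 chk.py y 1.7 &&
$P '[[[0,0,0],[0,0.3,0],0],[[0,0,0],[0,0.3,0],0]]'>/dev/null && python3 chk.py y 1.7
```

```text
t 27.95 stage xy 18.2 -60.6 z 32.40 F(stage) [-0.99 -2.13 -0.54] yaw 171.50
```

```bash
P="python3 -m pendant"
$P '[[[0,0,0],[0,0.2,0],0],[[0,0,0],[0,0,0],0],[[0,0,0],[0,-0.7,0],0],[[0,0,0],[0,-3,0],0],[[0,0,0],[0,-6,-4],0],[[0,0,0],[0,0,-22],0],[[0,0,0],[5,5,-32],0],[[0,0,0],[14,20,-32],0]]'>/dev/null; python3 chk.py
$P '[[[0,0,0],[15,25,-28],0],[[0,0,0],[14,21,0],0],[[0,0,0],[0,0,0],0],[[0,0,0],[0,0,0],0]]'>/dev/null; python3 chk.py
cat > edge.py <<'E'
from h import *
w=viewer.camera_params("wrist");im=viewer.camera("wrist");cv2.imwrite("pics/w8.png",im)
o=np.array([634.3,33.3]);a=np.radians(-8.5);ex=np.array([np.cos(a),np.sin(a)]);ey=np.array([-ex[1],ex[0]])
D=(im[:,:,1].astype(np.float32)-im[:,:,2])
def samp(x,y,z,I):
    uv=proj(w,np.c_[o+np.c_[x]*ex+np.c_[y]*ey,np.full(len(x),z)]).astype(np.float32)
    return cv2.remap(I,uv[None],None,cv2.INTER_LINEAR)[0]
def edge(f,I,rng,lev,sgn):
    r=np.arange(*rng,.1);v=sgn*(f(r,I)-lev);k=np.where((v[:-1]>0)&(v[1:]<=0))[0]
    return r[k[0]].round(1).item() if len(k) else None
G=im[:,:,1].astype(np.float32)
for y in(42,30,20,-20,-30,-40,-48): print("y",y,"far",edge(lambda r,I:samp(r,0*r+y,26.5,I),D,(30,55),10,1),"near",edge(lambda r,I:samp(-r,0*r+y,26.5,I),D,(30,55),10,1),"fence back",edge(lambda r,I:samp(r,0*r+y,25,I),G,(49,60),58,1),"panel near",edge(lambda r,I:samp(-r,0*r+y,18,I),G,(41,60),75,1))
for x in(-38,-25,-10,5,15,25,35): print("x",x,"left",edge(lambda r,I:samp(0*r+x,r,26.5,I),D,(38,60),10,1),"right",edge(lambda r,I:samp(0*r+x,-r,26.5,I),D,(40,65),10,1))
E
python3 edge.py
```

```text
t 28.62 stage xy -0.4 -48.7 z 123.28 F(stage) [0.61 1.07 0.09] yaw 171.24
t 28.95 stage xy -30.2 2.2 z 150.98 F(stage) [ 0.01 -0.81 -0.21] yaw 171.64
y 42 far 42.5 near 40.6 fence back None panel near None
y 30 far 41.9 near 40.4 fence back 54.4 panel near None
y 20 far None near 40.8 fence back None panel near 42.8
y -20 far None near 41.1 fence back None panel near 42.9
y -30 far 41.7 near 40.8 fence back 54.4 panel near 42.8
y -40 far 41.8 near 41.1 fence back 54.3 panel near 42.7
y -48 far 41.8 near 41.1 fence back 54.3 panel near 43.0
x -38 left 46.6 right 54.4
x -25 left 46.7 right 54.2
x -10 left 46.5 right 54.2
x 5 left 46.4 right 54.4
x 15 left 46.5 right 54.3
x 25 left 46.2 right 54.5
x 35 left 46.5 right 54.3
```

The plate edges are now parallel to the fences (within about 0.1°) and flush. Next I locate the button.

```bash
P="python3 -m pendant"
$P '[[[0,0,0],[20,-3,0],0],[[0,0,0],[20,-3,0],0],[[0,0,0],[0,0,0],0],[[0,0,0],[0,0,0],0]]'>/dev/null; python3 chk.py
cat > btn.py <<'E'
from h import *
w=viewer.camera_params("wrist");im=viewer.camera("wrist");cv2.imwrite("pics/b.png",im)
o=np.array([634.3,33.3]);a=np.radians(-8.5);ex=np.array([np.cos(a),np.sin(a)]);ey=np.array([-ex[1],ex[0]])
B=proj(w,np.r_[o-106*ex-6*ey,50])[0];Pv=proj(w,np.r_[o-89*ex-38*ey,44])[0];print("exp",B,Pv)
m=(im.max(2)<38).astype('uint8');n,l,st,ce=cv2.connectedComponentsWithStats(m)
for i in range(1,n):
    if 60<st[i,4]<900 and np.hypot(*(ce[i]-B))<70:
        for z in(44,53): 
            q=onz(w,[ce[i]],z)[0,:2]-o;print(st[i],ce[i].round(1),"z",z,(q@ex).round(1),(q@ey).round(1))
E
python3 btn.py
```

```text
t 29.33 stage xy -69.8 -6.1 z 150.24 F(stage) [ 0.82 -0.33 -0.02] yaw 171.42
exp [324.74209118 159.63377758] [287.88477223 177.96973202]
[310 150  20  20 301] [319.6 159.8] z 44 -104.9 -10.3
[310 150  20  20 301] [319.6 159.8] z 53 -106.4 -10.2
[277 172  15  16 169] [283.8 179.5] z 44 -87.7 -41.6
[277 172  15  16 169] [283.8 179.5] z 53 -89.8 -40.5
```

```bash
P="python3 -m pendant"
$P '[[[0,0,0],[19,-1,10],0],[[0,0,0],[18.4,-1.4,20],0],[[0,0,0],[0,0,25],0],[[0,0,0],[0,0,20],0],[[0,0,0],[0,0,4],0],[[0,0,0],[0,0,0],0]]'>/dev/null; python3 chk.py z 2 &&
$P '[[[0,0,0],[0,0,0.6],0],[[0,0,0],[0,0,0.6],0],[[0,0,0],[0,0,0.6],0]]'>/dev/null && python3 chk.py z 3 &&
$P '[[[0,0,0],[0,0,0.5],0],[[0,0,0],[0,0,0.5],0]]'>/dev/null && python3 chk.py z 3 &&
$P '[[[0,0,0],[0,0,0.5],0],[[0,0,0],[0,0,0.5],0]]'>/dev/null && python3 chk.py z 3
```

```text
t 29.88 stage xy -107.1 -7.9 z 70.36 F(stage) [-0.63 -0.21 -0.48] yaw 171.47
t 30.13 stage xy -106.4 -7.1 z 70.52 F(stage) [-0.1  -0.65 -0.18] yaw 171.50
t 30.30 stage xy -106.9 -7.1 z 69.02 F(stage) [ 0.15 -0.07 -0.75] yaw 171.52
t 30.47 stage xy -107.1 -7.1 z 67.72 F(stage) [-0.22  0.27  2.79] yaw 171.52
```

```bash
P="python3 -m pendant"
$P '[[[0,0,0],[0.1,0.18,0.5],0],[[0,0,0],[0.1,0.18,0.5],0],[[0,0,0],[0.1,0.18,0.5],0],[[0,0,0],[0.1,0.18,0.5],0]]'>/dev/null; python3 chk.py z 9 &&
$P '[[[0,0,0],[0.1,0.18,0.5],0],[[0,0,0],[0.1,0.18,0.5],0],[[0,0,0],[0.1,0.18,0.5],0]]'>/dev/null; python3 chk.py z 9 &&
$P '[[[0,0,0],[0.1,0.18,0.5],0],[[0,0,0],[0.1,0.18,0.4],0],[[0,0,0],[0,0,0],0]]'>/dev/null; python3 chk.py z 9
$P '[[[0,0,0],[0,0,0],0]]'>/dev/null; python3 chk.py
```

```text
t 30.80 stage xy -107.5 -6.4 z 65.66 F(stage) [-1.28  0.21  4.24] yaw 171.52
t 31.05 stage xy -107.8 -5.9 z 64.18 F(stage) [-0.73  0.21  6.66] yaw 171.51
t 31.30 stage xy -107.9 -5.6 z 63.31 F(stage) [-0.79  0.19  6.55] yaw 171.51
t 31.38 stage xy -107.9 -5.6 z 63.35 F(stage) [-0.33 -0.02  7.27] yaw 171.51
```

```bash
P="python3 -m pendant"
$P '[[[0,0,0],[0.1,0.1,0.3],0],[[0,0,0],[0,0,0.2],0],[[0,0,0],[0,0,0],0]]'>/dev/null; python3 chk.py z 9.5 &&
$P '[[[0,0,0],[0,0,0.2],0],[[0,0,0],[0,0,0],0]]'>/dev/null; python3 chk.py z 9.5 &&
$P '[[[0,0,0],[0,0,0.2],0],[[0,0,0],[0,0,0],0]]'>/dev/null; python3 chk.py z 9.5
$P '[[[0,0,0],[0,0,0],0]]'>/dev/null; python3 chk.py
```

```text
t 31.63 stage xy -108.0 -5.5 z 62.88 F(stage) [-1.04  0.66  7.33] yaw 171.51
t 31.80 stage xy -108.0 -5.5 z 62.67 F(stage) [-0.52 -0.77  7.23] yaw 171.51
t 31.97 stage xy -108.0 -5.4 z 62.48 F(stage) [-0.49  1.48  8.27] yaw 171.51
t 32.05 stage xy -108.0 -5.4 z 62.55 F(stage) [-0.69 -0.24  8.54] yaw 171.51
```

```bash
P="python3 -m pendant"
$P '[[[0,0,0],[0,0,0.25],0],[[0,0,0],[0,0,0],0]]'>/dev/null; python3 chk.py z 11 &&
$P '[[[0,0,0],[0.9,-0.6,0],0],[[0,0,0],[1.45,-1.05,0],0],[[0,0,0],[1.45,-1.05,0],0],[[0,0,0],[1.35,-1.2,0],0],[[0,0,0],[1.35,-1.2,0],0]]'>/dev/null; python3 chk.py z 11 &&
$P '[[[0,0,0],[1.25,-1.3,0],0],[[0,0,0],[1.2,-1.35,0],0],[[0,0,0],[1.1,-1.4,0],0],[[0,0,0],[1.05,-1.45,0],0]]'>/dev/null; python3 chk.py z 11 &&
$P '[[[0,0,0],[0.95,-1.5,0],0],[[0,0,0],[0.9,-1.55,0],0],[[0,0,0],[0,0,0],0]]'>/dev/null; python3 chk.py z 11
python3 btn.py
```

```text
t 32.22 stage xy -108.0 -5.4 z 62.26 F(stage) [-0.39  0.61  8.35] yaw 171.52
t 32.63 stage xy -114.3 -10.3 z 62.39 F(stage) [-0.29  0.81  8.18] yaw 171.53
t 32.97 stage xy -118.9 -15.8 z 62.38 F(stage) [-0.32  1.24  8.37] yaw 171.52
t 33.22 stage xy -120.9 -19.2 z 62.37 F(stage) [-1.27 -0.12  8.  ] yaw 171.51
exp [346.36271087 265.23539558] [296.35781904 284.06429272]
[354 221  26   6 108] [367.1 223.7] z 44 -131.3 6.7
[354 221  26   6 108] [367.1 223.7] z 53 -134.8 5.3
[318 230  10 130 888] [322.6 294.1] z 44 -81.5 -20.8
[318 230  10 130 888] [322.6 294.1] z 53 -87.3 -20.8
```

```bash
P="python3 -m pendant"
$P '[[[0,0,0],[0.8,-1.6,0.1],0],[[0,0,0],[0.8,-1.6,0],0],[[0,0,0],[0.6,-1.7,0],0],[[0,0,0],[0.6,-1.7,0],0]]'>/dev/null; python3 chk.py z 11 &&
$P '[[[0,0,0],[0.45,-1.75,0],0],[[0,0,0],[0.45,-1.75,0],0],[[0,0,0],[0.27,-1.78,0],0],[[0,0,0],[0.27,-1.78,0],0]]'>/dev/null; python3 chk.py z 11 &&
$P '[[[0,0,0],[0.1,-1.8,0],0],[[0,0,0],[0.05,-0.8,0],0],[[0,0,0],[0,0,0],0]]'>/dev/null; python3 chk.py z 11
$P '[[[0,0,0],[0,0,0],0]]'>/dev/null; python3 chk.py
python3 - <<'E'
from h import *
w=viewer.camera_params("wrist");im=viewer.camera("wrist");cv2.imwrite("pics/w9.png",im);s=viewer.camera("scene");cv2.imwrite("pics/s9.png",s)
p=viewer.camera_params("scene");o=np.array([634.3,33.3]);a=np.radians(-8.5);ex=np.array([np.cos(a),np.sin(a)]);ey=np.array([-ex[1],ex[0]])
W=lambda x,y,z:np.r_[o+x*ex+y*ey,z]
# strip crossing: profile over angle at radius 45,55 about the pivot, strip height 41, scene camera
for r in(35,45,52):
    t=np.arange(-.3,.5,.05);uv=proj(p,np.array([W(-89+r*np.cos(q),-38-r*np.sin(q),41) for q in t])).astype(np.float32)
    v=cv2.remap(s,uv[None],None,cv2.INTER_LINEAR)[0];print(r,[(round(q,2),int(x[1]),int(x[1])-int(x[2])) for q,x in zip(t,v)])
E
```

```text
t 33.60 stage xy -123.6 -25.5 z 62.29 F(stage) [-0.64  1.89  9.18] yaw 171.52
t 33.93 stage xy -125.1 -32.6 z 62.22 F(stage) [-0.41  1.07  8.83] yaw 171.52
t 34.18 stage xy -125.3 -35.4 z 62.21 F(stage) [-1.93  0.39  8.61] yaw 171.51
t 34.27 stage xy -125.3 -35.4 z 62.19 F(stage) [-0.22  0.16  9.01] yaw 171.51
35 [(np.float64(-0.3), 99, 1), (np.float64(-0.25), 99, 1), (np.float64(-0.2), 99, 1), (np.float64(-0.15), 99, 0), (np.float64(-0.1), 97, 1), (np.float64(-0.05), 95, 2), (np.float64(-0.0), 95, 2), (np.float64(0.05), 95, 2), (np.float64(0.1), 96, 2), (np.float64(0.15), 96, 2), (np.float64(0.2), 96, 2), (np.float64(0.25), 96, 3), (np.float64(0.3), 93, 2), (np.float64(0.35), 90, 3), (np.float64(0.4), 86, 3), (np.float64(0.45), 83, 3)]
45 [(np.float64(-0.3), 83, 1), (np.float64(-0.25), 81, 1), (np.float64(-0.2), 88, 0), (np.float64(-0.15), 96, 0), (np.float64(-0.1), 104, 1), (np.float64(-0.05), 116, 6), (np.float64(-0.0), 122, 7), (np.float64(0.05), 120, 8), (np.float64(0.1), 110, 6), (np.float64(0.15), 101, 5), (np.float64(0.2), 108, 7), (np.float64(0.25), 135, 12), (np.float64(0.3), 165, 17), (np.float64(0.35), 188, 21), (np.float64(0.4), 189, 21), (np.float64(0.45), 181, 20)]
52 [(np.float64(-0.3), 86, 1), (np.float64(-0.25), 89, 1), (np.float64(-0.2), 102, 3), (np.float64(-0.15), 126, 7), (np.float64(-0.1), 162, 15), (np.float64(-0.05), 194, 21), (np.float64(-0.0), 207, 23), (np.float64(0.05), 206, 24), (np.float64(0.1), 185, 20), (np.float64(0.15), 156, 15), (np.float64(0.2), 123, 9), (np.float64(0.25), 103, 6), (np.float64(0.3), 113, 8), (np.float64(0.35), 153, 14), (np.float64(0.4), 187, 19), (np.float64(0.45), 202, 23)]
```

```bash
python3 - <<'E'
from h import *
s=cv2.imread("pics/s9.png")
p=viewer.camera_params("scene");o=np.array([634.3,33.3]);a=np.radians(-8.5);ex=np.array([np.cos(a),np.sin(a)]);ey=np.array([-ex[1],ex[0]])
W=lambda x,y,z:np.r_[o+x*ex+y*ey,z]
for r in(38,42,46,50,54,58):
    t=np.arange(-.4,.6,.05);uv=proj(p,np.array([W(-89+r*np.cos(q),-38-r*np.sin(q),40+r*.145) for q in t])).astype(np.float32)
    v=cv2.remap(s,uv[None],None,cv2.INTER_LINEAR)[0];print(r,[f"{q:.2f}:{int(x[1])}/{int(x[1])-int(x[2])}" for q,x in zip(t,v)])
E
```

```text
38 ['-0.40:92/0', '-0.35:97/1', '-0.30:97/1', '-0.25:97/1', '-0.20:95/1', '-0.15:95/0', '-0.10:95/0', '-0.05:96/0', '-0.00:96/1', '0.05:96/1', '0.10:97/3', '0.15:97/3', '0.20:97/3', '0.25:97/3', '0.30:100/4', '0.35:105/5', '0.40:109/5', '0.45:111/5', '0.50:110/5', '0.55:105/3']
42 ['-0.40:79/1', '-0.35:88/1', '-0.30:88/0', '-0.25:84/1', '-0.20:80/2', '-0.15:85/1', '-0.10:92/0', '-0.05:99/1', '-0.00:106/2', '0.05:114/5', '0.10:116/7', '0.15:109/6', '0.20:102/4', '0.25:99/3', '0.30:106/6', '0.35:130/11', '0.40:151/16', '0.45:164/17', '0.50:158/16', '0.55:145/13']
46 ['-0.40:62/1', '-0.35:78/1', '-0.30:83/0', '-0.25:82/0', '-0.20:80/1', '-0.15:86/1', '-0.10:97/1', '-0.05:109/3', '-0.00:136/9', '0.05:165/16', '0.10:172/17', '0.15:162/16', '0.20:140/14', '0.25:113/8', '0.30:108/6', '0.35:122/9', '0.40:151/14', '0.45:187/20', '0.50:202/22', '0.55:201/23']
50 ['-0.40:48/1', '-0.35:65/1', '-0.30:81/1', '-0.25:90/2', '-0.20:93/2', '-0.15:106/4', '-0.10:126/7', '-0.05:156/13', '-0.00:187/20', '0.05:205/23', '0.10:213/24', '0.15:208/23', '0.20:187/20', '0.25:156/15', '0.30:123/9', '0.35:103/6', '0.40:116/8', '0.45:157/15', '0.50:193/20', '0.55:210/23']
54 ['-0.40:41/2', '-0.35:52/1', '-0.30:72/2', '-0.25:92/2', '-0.20:109/4', '-0.15:148/13', '-0.10:183/19', '-0.05:207/24', '-0.00:213/25', '0.05:216/24', '0.10:217/24', '0.15:216/24', '0.20:210/24', '0.25:190/21', '0.30:150/13', '0.35:115/7', '0.40:103/4', '0.45:121/8', '0.50:157/15', '0.55:181/19']
58 ['-0.40:39/2', '-0.35:42/2', '-0.30:62/2', '-0.25:91/3', '-0.20:131/10', '-0.15:180/20', '-0.10:206/24', '-0.05:214/25', '-0.00:214/25', '0.05:215/25', '0.10:216/25', '0.15:216/24', '0.20:215/25', '0.25:202/22', '0.30:173/16', '0.35:140/9', '0.40:116/5', '0.45:114/7', '0.50:130/11', '0.55:144/15']
```

Lateral load stayed low and the press force held at about 8.5–9 N, so the clip followed: by travel it is at about 0.03 rad. Now I let the toe down gently.

```bash
P="python3 -m pendant"
$P '[[[0,0,0],[-0.1,0,-0.25],0],[[0,0,0],[-0.1,0,-0.25],0],[[0,0,0],[-0.1,0,-0.25],0],[[0,0,0],[-0.1,0,-0.25],0],[[0,0,0],[-0.1,0,-0.25],0],[[0,0,0],[-0.1,0,-0.25],0],[[0,0,0],[0,0,0],0]]'>/dev/null; python3 chk.py
$P '[[[0,0,0],[-0.1,0,-0.25],0],[[0,0,0],[-0.1,0,-0.25],0],[[0,0,0],[-0.1,0,-0.25],0],[[0,0,0],[0,0,-0.25],0],[[0,0,0],[0,0,-0.25],0],[[0,0,0],[0,0,-0.25],0],[[0,0,0],[0,0,0],0]]'>/dev/null; python3 chk.py
```

```text
t 34.95 stage xy -124.8 -35.5 z 63.63 F(stage) [-0.45 -0.42  7.04] yaw 171.51
t 35.53 stage xy -124.8 -35.5 z 64.80 F(stage) [-0.46 -0.21 -0.31] yaw 171.51
```

```bash
P="python3 -m pendant"
$P '[[[0,0,0],[0,0,-1],0],[[0,0,0],[0,0,-6],0],[[0,0,0],[0,0,-20],0],[[0,0,0],[-18,6,-20],0],[[0,0,0],[-25,10,-20],0],[[0,0,0],[-25,10,-15],0],[[0,0,0],[-25,10,0],0],[[0,0,0],[0,0,0],0]]'>/dev/null
$P '[[[0,0,0],[0,0,0],0],[[0,0,0],[0,0,0],0]]'>/dev/null; python3 chk.py
python3 edge.py
sed 's/-106\*ex-6\*ey/-125*ex-37*ey/' btn.py > btn2.py; python3 btn2.py
```

```text
t 36.37 stage xy -32.3 0.2 z 146.76 F(stage) [-0.35 -0.34 -0.02] yaw 171.50
y 42 far 42.6 near 40.6 fence back None panel near None
y 30 far 41.9 near 40.8 fence back 54.0 panel near None
y 20 far None near 40.6 fence back None panel near 42.9
y -20 far None near 40.8 fence back None panel near 42.8
y -30 far 41.9 near 40.9 fence back None panel near 42.9
y -40 far 41.9 near 41.1 fence back 53.9 panel near 42.9
y -48 far 41.9 near None fence back 54.0 panel near None
x -38 left 46.5 right 44.1
x -25 left 46.6 right 44.1
x -10 left 46.6 right 54.4
x 5 left 46.4 right 54.3
x 15 left 46.6 right 54.3
x 25 left 46.4 right 54.4
x 35 left 46.5 right 54.4
exp [277.12347137  89.04000162] [278.54319328 134.83163926]
[269  80  20  21 326] [278.6  89.6] z 44 -124.8 -36.6
[269  80  20  21 326] [278.6  89.6] z 53 -124.5 -35.4
[267 129  15  16 181] [274.2 136.1] z 44 -87.9 -41.7
[267 129  15  16 181] [274.2 136.1] z 53 -88.8 -40.3
```

The plate is still flush, but the clip reads about 0.15 rad, so the tip slipped a little. I'll press again, raise the toe, swing it the remaining ~5.5 mm at the button, and set it down.

```bash
P="python3 -m pendant"
$P '[[[0,0,0],[25,-9,0],0],[[0,0,0],[25,-9,15],0],[[0,0,0],[25,-9,20],0],[[0,0,0],[18,-8,20],0],[[0,0,0],[0,0,20],0],[[0,0,0],[0,0,4],0],[[0,0,0],[0,0,0],0],[[0,0,0],[0,0,0],0]]'>/dev/null; python3 chk.py z 2 &&
$P '[[[0,0,0],[0,0,0.7],0],[[0,0,0],[0,0,0.7],0],[[0,0,0],[0,0,0],0]]'>/dev/null && python3 chk.py z 2
```

```text
t 37.13 stage xy -124.1 -34.3 z 68.68 F(stage) [0.29 0.34 0.46] yaw 171.51
t 37.38 stage xy -124.2 -34.3 z 67.03 F(stage) [ 0.51  0.01 -0.52] yaw 171.52
```

```bash
P="python3 -m pendant"
$P '[[[0,0,0],[0.5,0,0.6],0],[[0,0,0],[0,0,0.6],0],[[0,0,0],[0,0,0.5],0],[[0,0,0],[0,0,0.5],0],[[0,0,0],[0,0,0],0]]'>/dev/null; python3 chk.py z 8.5 &&
$P '[[[0,0,0],[0.05,0,0.25],0],[[0,0,0],[0.1,0,0.25],0],[[0,0,0],[0.1,0,0.25],0],[[0,0,0],[0.1,0,0.25],0],[[0,0,0],[0,0,0],0]]'>/dev/null; python3 chk.py z 9.5 &&
$P '[[[0,0,0],[0.1,0,0.25],0],[[0,0,0],[0.1,0,0.25],0],[[0,0,0],[0.1,0,0.25],0],[[0,0,0],[0,0,0],0]]'>/dev/null; python3 chk.py z 9.5 &&
$P '[[[0,0,0],[0.1,0,0.25],0],[[0,0,0],[0.1,0,0.25],0],[[0,0,0],[0,0,0],0]]'>/dev/null; python3 chk.py z 9.5;$P '[[[0,0,0],[0,0,0],0]]'>/dev/null; python3 chk.py
```

```text
t 37.80 stage xy -125.1 -34.4 z 64.31 F(stage) [-1.18  0.45  2.57] yaw 171.51
t 38.22 stage xy -125.3 -34.4 z 63.57 F(stage) [-0.34  0.28  7.4 ] yaw 171.51
t 38.55 stage xy -125.5 -34.3 z 62.88 F(stage) [-1.57  0.66  7.49] yaw 171.51
t 38.80 stage xy -125.7 -34.3 z 62.42 F(stage) [-1.74 -0.56  8.82] yaw 171.51
t 38.88 stage xy -125.7 -34.3 z 62.45 F(stage) [-0.83  0.8   9.02] yaw 171.51
```

```bash
P="python3 -m pendant"
$P '[[[0,0,0],[0,0,0.15],0],[[0,0,0],[0.1,-0.9,0],0],[[0,0,0],[0.1,-0.9,0],0],[[0,0,0],[0.1,-0.9,0],0]]'>/dev/null; python3 chk.py z 11 &&
$P '[[[0,0,0],[0.1,-1,0],0],[[0,0,0],[0,-1,0],0],[[0,0,0],[0,-1,0],0],[[0,0,0],[0,0,0],0],[[0,0,0],[0,0,0],0]]'>/dev/null; python3 chk.py z 11
$P '[[[0,0,0],[-0.1,0,-0.25],0],[[0,0,0],[-0.1,0,-0.25],0],[[0,0,0],[-0.1,0,-0.25],0],[[0,0,0],[-0.1,0,-0.25],0],[[0,0,0],[-0.1,0,-0.25],0],[[0,0,0],[0,0,0],0]]'>/dev/null; python3 chk.py
$P '[[[0,0,0],[-0.1,0,-0.2],0],[[0,0,0],[-0.1,0,-0.2],0],[[0,0,0],[-0.1,0,-0.2],0],[[0,0,0],[-0.1,0,-0.2],0],[[0,0,0],[0,0,-0.25],0],[[0,0,0],[0,0,-0.25],0],[[0,0,0],[0,0,-0.25],0],[[0,0,0],[0,0,-0.25],0]]'>/dev/null; python3 chk.py
```

```text
t 39.22 stage xy -126.0 -36.9 z 62.31 F(stage) [-1.41  1.33  8.29] yaw 171.52
t 39.63 stage xy -126.0 -40.0 z 62.34 F(stage) [-0.08  0.16  8.27] yaw 171.51
t 40.13 stage xy -125.5 -40.0 z 63.56 F(stage) [-0.71  0.82  7.34] yaw 171.52
t 40.80 stage xy -125.7 -40.2 z 64.85 F(stage) [ 0.13 -0.31 -0.11] yaw 171.51
```

```bash
P="python3 -m pendant"
$P '[[[0,0,0],[0,0,-1],0],[[0,0,0],[0,0,-6],0],[[0,0,0],[0,0,-20],0],[[0,0,0],[-18,6,-20],0],[[0,0,0],[-25,10,-20],0],[[0,0,0],[-25,12,-15],0],[[0,0,0],[-25,12,0],0],[[0,0,0],[0,0,0],0]]'>/dev/null
$P '[[[0,0,0],[0,0,0],0],[[0,0,0],[0,0,0],0]]'>/dev/null; python3 chk.py
python3 edge.py | grep -v far; python3 btn2.py
python3 - <<'E'
from h import *
# strip edges where it crosses the plate, raw wrist image -> stage at strip height
w=viewer.camera_params("wrist");im=cv2.imread("pics/w8.png");D=im[:,:,1].astype(int)-im[:,:,2]
o=np.array([634.3,33.3]);a=np.radians(-8.5);ex=np.array([np.cos(a),np.sin(a)]);ey=np.array([-ex[1],ex[0]])
for r in range(184,216,5):
    k=np.where(D[r,240:300]<8)[0]+240
    if len(k): 
        q=onz(w,[[k.min()-.5,r],[k.max()+.5,r]],36)[:,:2]-o;print(r,k.min(),k.max(),(q@ex).round(1),(q@ey).round(1))
E
```

```text
t 41.63 stage xy -33.2 -0.6 z 146.79 F(stage) [ 0.52 -0.49  0.34] yaw 171.50
x -38 left 46.5 right 54.1
x -25 left 46.5 right 54.3
x -10 left 46.7 right 54.4
x 5 left 46.6 right 54.3
x 15 left 46.4 right 54.3
x 25 left 46.4 right 54.4
x 35 left 46.5 right 54.5
exp [278.17953563  90.18127662] [279.54505285 135.8696023 ]
[263  80  20  21 327] [272.6  90.3] z 44 -125.2 -42.2
[263  80  20  21 327] [272.6  90.3] z 53 -124.9 -40.9
[267 130  17  15 184] [275.2 137.1] z 44 -88.0 -41.6
[267 130  17  15 184] [275.2 137.1] z 53 -88.9 -40.3
184 240 299 [-46.  -45.9] [-76.4 -22.9]
189 240 284 [-41.3 -41.3] [-76.7 -36.4]
194 240 285 [-36.7 -36.6] [-77.1 -35.6]
199 240 286 [-32. -32.] [-77.4 -34.9]
204 240 287 [-27.3 -27.2] [-77.8 -34.1]
209 240 286 [-22.5 -22.5] [-78.1 -35.2]
214 240 267 [-17.7 -17.7] [-78.5 -52.8]
```

The clip now reads about 0.02 rad with its toe down on the glass. The plate is still flush and the arm is clear.

```bash
python3 -c "
from rig import job;print(job.finish_job())"
```

```text
the job is handed in; nothing more can be done
None
```

I handed the job in at about 42 s: by my last wrist-camera measurements the plate is flush with both fences (within about 0.1°), and the clip points straight over its near edge (swing about 0.02 rad) with its toe let down slowly onto the glass. It took two tries, because the first set-down left the clip about 0.15 rad off and I had to raise the toe again to correct it.

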